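# Put the roasting paddle away in its block

### The arm

A 7-joint arm with a two-finger parallel gripper is mounted at the origin on the work surface. World frame = base frame: x ahead of the robot, y to its left, z up, the work surface at z = 0. Lengths are in m, angles in rad, forces in N, time in s.
With the tool pointing down it reaches from about 0.425 to 0.8 m from the base axis. Payload 8.3 kg.
Tool frame: the origin (TCP) lies on the centre line of the jaws, within the pads' length; the fingertips stand 8 mm ahead of it and the grasp point (between the pads) lies 11 mm behind it (ctrl.tips_ahead is the distance from the TCP to the fingertips, in m); z points along the fingers, y is the direction in which the jaws open and shut (so a half turn about z gives the same grasp; the last joint's range is limited). The gripper opens to 85 mm and grips with 20 to 120 N. Pads are 22 mm wide; open, the fingers measure 114 mm over their backs; the gripper's body (76 mm by 85 mm) begins 54 mm behind the grasp point. The pads swing forward as they close: fully open they stand 13 mm farther back than shut.
Start: joints at [-1.188, 0.383, 0.016, 1.37, -0.006, 1.388, -0.046], TCP at [0.269, 0.564, 0.239] pointing down, gripper open.
Joint ranges: [-2.95, 2.95], [-0.25, 2.06], [-1.52, 1.56], [0.18, 2.33], [-1.44, 4.58], [0.02, 2.06], [-3.01, 3.01]. Speed limits (rad/s): [2.39, 2.39, 3.01, 3.01, 3.14, 3.14, 3.14].

### API

Orientations are given as a unit quaternion [w, x, y, z].
In Python, from station import ctrl gives the robot as it stands.
- The arm moves only by the shell command python3 -m handwheel 'ROWS' [FORCE]. ROWS is text: rows parted by semicolons, each of 7 numbers parted by spaces: the opening, from 0 (shut) to 1 (fully open), then the shift along the tool's x, y, z in m, then the turn, a rotation vector about the tool's x, y, z in rad. A call has 1 to 10 rows; each row is the pose to reach, as a shift and turn from the pose commanded when the call began, along the tool's axes at that moment; what a row does not reach only later rows make up. A row lasts 1/10 s, in which the tool goes at most 50 mm and 8.59 degrees, less where a joint would pass 70% of its speed; a pose out of reach is approached as far as the arm can. A call with a gripper value outside its range is refused whole. The fingers move at their own pace and stop on an object; FORCE is the grip in N (left out, the last holds). Time passes only in rows, so rows that repeat a pose let the fingers close. It gives the time, the measured TCP pose, the force and the opening at its end, in the units of the state.
- ctrl.observe(): the state, without advancing time (a new reading comes with each control period).
- ctrl.grab_frame(name): name is "scene" or "top" or "wrist"; returns (picture, depth): 480x640x3 uint8, red, green, blue; 480x640 float32, m along the optical axis (not along the pixel's ray), 0 where there is no reading.
- ctrl.camera_model(name): a dict with "fx", "fy", "cx", "cy" (pixels), "world_from_camera" (4x4, takes a point from camera to world coordinates). Camera axes: x right, y down, z forward; pixel columns grow to the right and rows downward; lengths in m; the calibration is good to about 2 mm. The wrist camera is an equidistant fisheye: a pixel r from the principal point sees the ray r / f radians off the axis. A picture is of the moment at which its call begins: read the wrist's pose just before it. camera_model takes no time and is no camera call; for the wrist camera it gives the pose at the moment of the call.
- ctrl.sign_off(): hands the job in, once; it reports no verdict.
The state is a dict: "time": time; "qpos": joint angles; "qvel": joint speeds; "joint_efforts": joint torques, N m; "eef_pos": TCP position; "orientation": TCP orientation; "ft_force": force on the tool from outside, world axes, zero at the start; "ft_torque": the same for the moment, N m; "grip_width": finger opening in m.
Only numpy, scipy, OpenCV 4.12 (cv2) and the standard library are available. Lean on these libraries where they do the work, as an engineer would, in place of code of your own. Each camera call takes 0.05 s, during which the arm holds its last target.

### The job

The roasting is done: take the flat wooden paddle out of the pan and put it away in the wide slot of the loose grey liner at the rear of the leaning utensil block, blade first. Keep hold of it and slide it down until its end stands on the bottom of the slot, without forcing it, then let go. Leave the knife in the block and the kettle, jar, mortar and the cup between pan and block as they are.

Things in the scene. Friction and masses are not known exactly. Their poses are not given: they have to be found in the camera images.
- paddle_mid (a point): middle of the loose flat wooden roasting paddle, 240 mm long, 70 g. x runs along it from handle to blade, y across its width, z through its thickness; both faces alike. Handle (x -120 to +35 mm): bar 22 mm wide, 12 thick. Blade (x +35 to +120 mm): 60 mm wide, 6 thick, square end. It starts in the pan, blade end on the floor, handle over the rim and towards the robot
- paddle_edge (a point): centre of the paddle's blade end, the end that goes into the slot, 120 mm from the middle along x; axes as for the middle. At the start the paddle slopes about 15 degrees and some 85 mm of its handle is outside the pan's rim
- block: fixed utensil block, origin under the centre of its 170 x 130 mm base plate, x from front to rear, z up. Boards glued face to face, 120 mm wide, lean 30 degrees so that handles lean to the front. In front are two narrow slots, 32 x 7 mm, one with a knife; behind them a compartment with a lift-out grey plastic liner, its 6 mm high lip 96 mm wide, 60 mm front to rear. The wide slot is in the liner's middle
- slot_mouth (a point): centre of the wide slot's mouth, 125 mm up, for the liner at its front stop. The liner has play: it sits 2 to 16 mm further to the rear, along +z, different each time and not reported (see it or feel for it). Slot 66 mm wide along y, 8 mm across (z), 70 deep, square-edged; the lip's flat top is flush with the mouth, 26 mm before and behind. Axes: x down into the slot, 60 degrees below level, z across it to the rear
- slot_floor (a point): centre of the wide slot's closed bottom, 70 mm below the mouth along x, also for the liner at its front stop; axes as for the mouth: the paddle's x, y, z axes lie along these when it stands in the slot as it came from the pan. The liner stays put unless pushed along z with more than about 8 N
- pan: fixed round steel roasting pan, 210 mm across the rim, 172 mm across the foot, 40 mm high, 4 mm wall, floor 5 mm thick; origin at the centre of its underside; its own handle runs along its x axis to 227 mm from the centre at about 46 mm height
- knife: small loose knife standing in a narrow slot of the block, blade down: black handle 85 x 20 x 14 mm, steel blade 74 x 26 x 4 mm; origin where handle and blade meet, x axis towards the blade's tip; its handle stands about 90 mm out of the block's top, measured along the slot
- kettle: loose steel coffee kettle with a black handle, about 150 mm across, 126 mm high; origin at the centre of its underside
- jar: loose white jar with a blue lid, 84 mm across, 110 mm high; origin at the centre of its underside
- mortar: loose wooden mortar with its steel pestle standing in it, 116 mm across, 240 mm high in all; origin at the centre of its underside
- cup_near: loose white handleless coffee cup, 62 mm across, 48 mm high; origin at the centre of its foot; it stands between pan and block
Things that resemble listed ones, but are neither listed nor needed, are in the scene too. Of the things shaped like the part that bears paddle_mid, the wooden one is meant. What is shaped like the block but blue is not meant.

How it is judged:
By the outcome, as a careful person would: the job done as asked, in the order asked, and still so for the second after the job is handed in, with the robot touching nothing.
It also fails if it takes over 61 s, if anything falls off the work surface, if the arm or the gripper's body presses on something with over 40 N, if the wrist force passes 120 N, or if a joint passes its speed limit or range.

## Working session

There is one attempt and no reset: what is moved stays moved. The work goes in short steps, Python scripts to look and compute and a shell command to move; the robot and the scene stay as the last step left them, time stands still between calls to the robot, and variables do not carry over. Pictures are saved under pics/ and viewed, and the job is handed in when it is done.

```bash
ls; mkdir -p pics
python3 - <<'E'
from station import ctrl
import cv2, numpy as np
print(ctrl.observe())
for n in ["scene","top","wrist"]:
    m=ctrl.camera_model(n); print(n,m)
    im,d=ctrl.grab_frame(n)
    cv2.imwrite(f"pics/{n}0.png",im[:,:,::-1]); np.save(f"pics/{n}0.npy",d); np.save(f"pics/{n}0im.npy",im)
    np.save(f"pics/{n}0T.npy",m["world_from_camera"])
E
```

```text
pics
{'time': 0.0, 'qpos': array([-1.18791549,  0.38426681,  0.01638711,  1.3711497 , -0.00632663,
        1.38814317, -0.04647032]), 'qvel': array([ 1.01719844e-03, -3.37614855e-04,  4.62797285e-04,  2.45854439e-03,
        5.03709844e-04,  1.78670726e-03, -9.66747270e-05]), 'joint_efforts': array([ 7.05459770e-04, -6.27607799e+01,  8.44663661e-01, -3.71818364e+01,
        1.65859895e-02,  1.43981661e-02,  5.77947205e-06]), 'eef_pos': array([0.26924096, 0.56351786, 0.23826307]), 'orientation': array([-2.05691203e-04,  2.21012103e-01,  9.75270593e-01, -9.36867046e-04]), 'ft_force': array([-0.66302825,  0.06677393, -0.28052848]), 'ft_torque': array([ 0.0099859 ,  0.00353664, -0.00270953]), 'grip_width': 0.08548834525107081}
scene {'fx': 467.7426301372444, 'fy': 467.7426301372444, 'cx': 330.5601681538508, 'cy': 236.09338279902133, 'world_from_camera': array([[ 4.69119279e-03,  6.39916570e-01, -7.68430072e-01,
         1.40564217e+00],
       [ 9.99985708e-01, -1.03122857e-03,  5.24605379e-03,
         5.54913701e-03],
       [ 2.56460970e-03, -7.68443700e-01, -6.39912262e-01,
         
[... 154 characters left out ...]
737, 'cx': 316.71071428751804, 'cy': 239.80456138140872, 'world_from_camera': array([[ 0.01391301, -0.99750042,  0.06927733,  0.39918293],
       [-0.99979795, -0.01488341, -0.01351101,  0.01240683],
       [ 0.01450832, -0.06907535, -0.99750594,  1.82009014],
       [ 0.        ,  0.        ,  0.        ,  1.        ]])}
wrist {'fx': 371.64829954431775, 'fy': 371.64829954431775, 'cx': 320.6766921690725, 'cy': 238.48989298065615, 'world_from_camera': array([[ 0.43091196,  0.86888579,  0.24362341,  0.20724773],
       [ 0.90239257, -0.4144345 , -0.11803257,  0.59234133],
       [-0.00159088,  0.2707056 , -0.96266087,  0.37385786],
       [ 0.        ,  0.        ,  0.        ,  1.        ]])}
```

View pics/scene0.png

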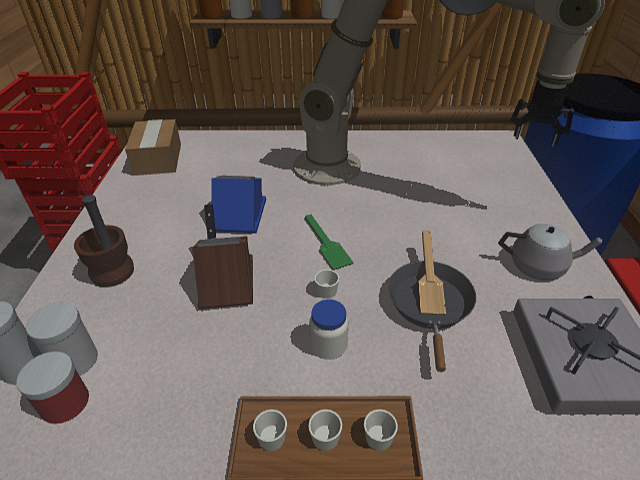

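View pics/top0.png

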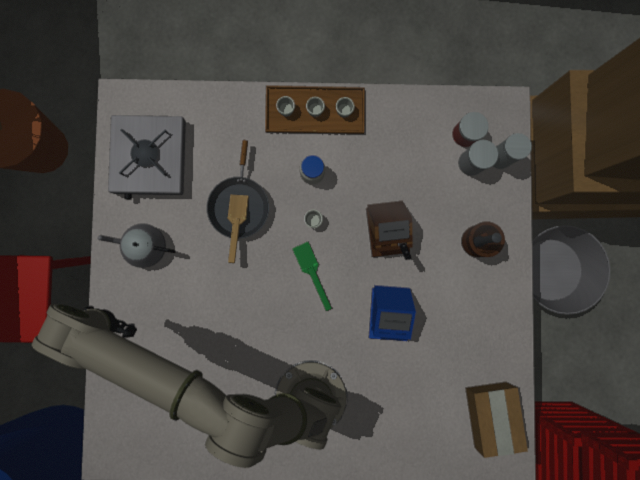

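View pics/wrist0.png

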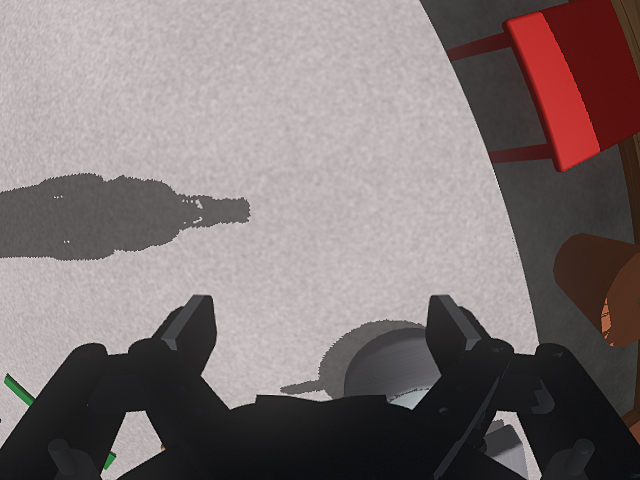

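The scene view shows the wooden paddle in the pan at about (430,270) and the block at (225,270) with the knife on the robot's side. In the top view the paddle is at (236,225) and the block at (390,230). The green paddle and the blue block are the decoys.

```bash
cat > h.py <<'E'
import numpy as np, cv2
def load(n,k=0):
    return np.load(f"pics/{n}{k}im.npy"),np.load(f"pics/{n}{k}.npy"),np.load(f"pics/{n}{k}T.npy")
K={"scene":(467.7426,467.7426,330.5602,236.0934),"top":(536.2931,536.2931,316.7107,239.8046),"wrist":(371.6483,371.6483,320.6767,238.4899)}
def cloud(n,k=0):
    im,d,T=load(n,k); fx,fy,cx,cy=K[n]
    v,u=np.mgrid[0:480,0:640].astype(float)
    x=(u-cx)/fx; y=(v-cy)/fy
    if n=="wrist":
        r=np.hypot(x,y)+1e-12; s=np.tan(np.minimum(r,1.5))/r; x=x*s;y=y*s
    P=np.stack([x*d,y*d,d],-1)@T[:3,:3].T+T[:3,3]
    P[d<=0]=np.nan
    return im,P
E
python3 - <<'E'
from h import *
for n,(x0,y0,x1,y1) in {"scene":(370,220,490,380),"top":(195,130,285,280)}.items():
    im,P=cloud(n)
    hsv=cv2.cvtColor(im,cv2.COLOR_RGB2HSV)
    m=(cv2.inRange(hsv,(8,80,90),(25,220,255))>0)
    b=np.zeros_like(m); b[y0:y1,x0:x1]=1
    if n=="top": b[:190]=0
    else: b[318:]=0
    m&=b; p=P[m]; p=p[~np.isnan(p[:,0])]
    print(n,len(p),p.min(0),p.max(0))
    c=p.mean(0); 
    for it in range(3):
        c=p.mean(0);u,s,vt=np.linalg.svd(p-c,full_matrices=False); r=(p-c)@vt[2]; p=p[abs(r)<0.006]
    print(len(p),c,vt,s/np.sqrt(len(p)))
    pr=(p-c)@vt.T; print(pr.min(0),pr.max(0))
    o=im.copy(); o[m]=(255,0,255)
    cv2.imwrite(f"pics/m_{n}.png",cv2.resize(o[y0:y1,x0:x1,::-1],None,fx=4,fy=4,interpolation=0)[:600])
im,_=cloud("scene"); a=cv2.resize(im[190:320,170:290,::-1],None,fx=4,fy=4)
im,_=cloud("top"); b=cv2.resize(im[190:270,350:440,::-1],None,fx=4,fy=4)
o=np.zeros((520,860,3),np.uint8); o[:520,:480]=a;o[:320,490:850]=b
cv2.imwrite("pics/block0.png",o[:,:800])
E
```

```text
scene 1244 [ 0.350824    0.22315839 -0.00421754] [0.67625454 0.29645199 0.07419558]
1228 [0.5961789  0.25681573 0.0310385 ] [[ 9.60784518e-01 -5.35827571e-02 -2.72069840e-01]
 [ 5.54100693e-02  9.98463213e-01 -9.67674772e-04]
 [-2.71703577e-01  1.41456817e-02 -9.62277021e-01]] [0.06236791 0.01450134 0.00204622]
[-0.15864141 -0.03030413 -0.00535535] [0.08272532 0.03020501 0.00590712]
top 701 [0.44425913 0.22583328 0.00340251] [0.67406113 0.28721071 0.08080833]
579 [0.58788872 0.25845075 0.0362392 ] [[-0.95954846  0.05377176  0.2763609 ]
 [ 0.04676069  0.99839657 -0.03190175]
 [-0.27763319 -0.01768845 -0.9605243 ]] [0.06559603 0.01400386 0.00294832]
[-0.09140651 -0.02844849 -0.00592484] [0.1479401  0.03093814 0.00594286]
```

View pics/block0.png

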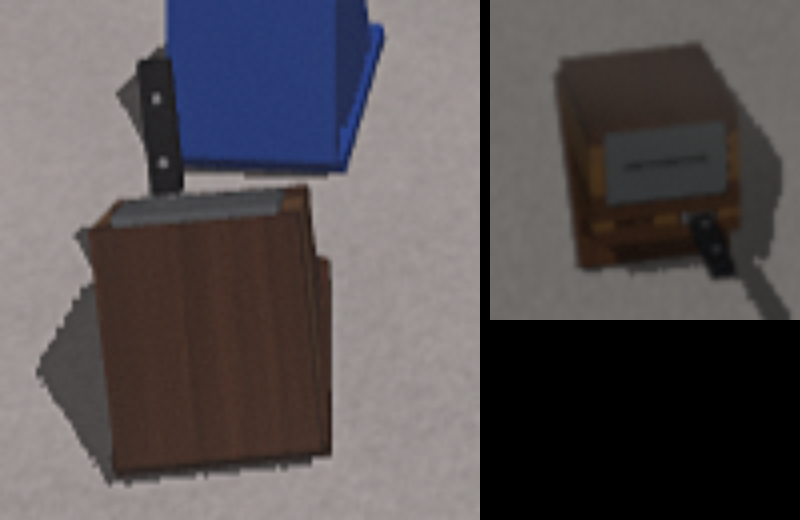

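View pics/m_scene.png

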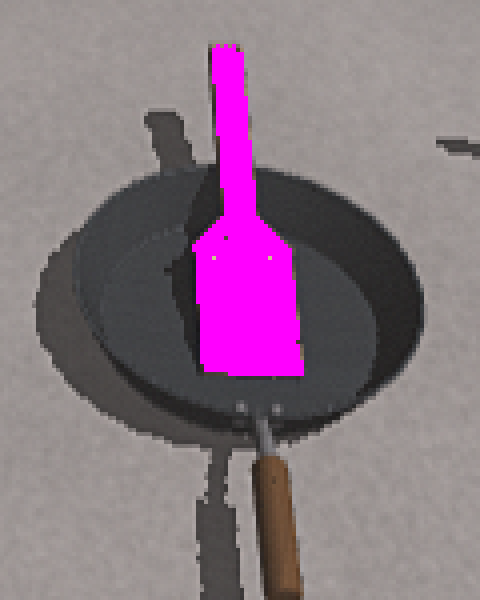

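Run:
```python
from h import *
im,P=cloud("top")
hsv=cv2.cvtColor(im,cv2.COLOR_RGB2HSV)
b=np.zeros(im.shape[:2],bool); b[218:244,376:412]=1
m=(hsv[...,1]<50)&b&(P[...,2]>0.1)
p=P[m]; print(len(p),p.min(0),p.max(0))
for it in range(4):
    c=p.mean(0);u,s,vt=np.linalg.svd(p-c,full_matrices=False); p=p[abs((p-c)@vt[2])<0.005]
print(len(p),c,vt)
q=(p-c)@vt.T; print(q.min(0),q.max(0))
print(hsv[224:240,380:410,2])
print(hsv[224:240,380:410,1])
# base / kitchen: jar cup knife
for name,(u,v) in {"cup":(314,219),"jar":(312,168),"knifetop":(406,256),"kettle":(142,245),"mortar":(485,240),"cupsc":(0,0)}.items():
    print(name,P[v,u])
im,P=cloud("scene")
print("sc liner",P[242,220],"knife top",P[206,209],P[235,212])
```

```text
563 [ 0.51165368 -0.30596299  0.10171199] [ 0.58324709 -0.20287752  0.15538219]
424 [ 0.55058911 -0.25400831  0.1296675 ] [[-0.0935821   0.99464829  0.04378539]
 [-0.8469909  -0.05641996 -0.52860495]
 [-0.52330565 -0.08655379  0.84773796]]
[-0.05089573 -0.03312426 -0.00497124] [0.04829875 0.04754365 0.00475315]
[[57 57 58 57 58 58 59 58 58 58 59 59 59 58 59 58 58 58 59 59 58 60 59 59
  59 59 59 59 56 62]
 [58 58 58 58 57 58 57 58 59 58 57 59 57 59 58 58 58 59 58 59 58 59 57 59
  58 59 58 59 56 64]
 [58 57 57 58 58 57 57 57 57 58 58 58 57 57 58 58 59 57 58 58 57 57 59 59
  58 59 59 57 56 54]
 [57 58 57 55 57 58 57 58 57 57 57 57 58 58 58 57 58 58 57 57 58 58 58 57
  59 58 58 59 58 51]
 [57 56 56 57 57 56 57 56 57 56 57 58 57 57 57 56 57 58 57 57 57 54 52 50
  55 58 59 57 59 63]
 [57 56 57 57 56 57 57 56 57 57 55 56 56 52 50 48 49 47 46 44 43 42 41 39
  51 56 57 57 57 66]
 [57 57 57 55 53 51 48 49 48 46 44 43 42 41 38 37 38 45 48 48 48 48 47 48
  52 57 57 58 57 56]
 [56 57 55 50 42 39 37 38 47 47 47 47 47 47 48 48 48 53 53 53 55 55 56 56
  55 56 57 58 56 46]
 [56 56 56 50 46 47 47 48 5
[... 2426 characters left out ...]
14  14
   14  14  14  14  14  14  14  18  14   5   6  58]
 [ 14  14   9   9  14   5  13  14   9  14  14   9  18  14  14  14  14  14
    5   0   6  11  11  12  20  19  46  50  68 115]
 [ 14  18  14  18   9  14  19  14   9   5   5   6   6   6  18  13  19  45
   39  42  85  96  99 107 128 137 130 140 143 125]]
cup [ 0.59623832 -0.00198405  0.00318382]
jar [0.75059376 0.00766344 0.10667023]
knifetop [ 0.46747673 -0.28471041  0.17793407]
kettle [0.49277693 0.54264633 0.11596635]
mortar [ 0.52140092 -0.53339605  0.16397456]
cupsc [ 1.73924586  1.55459012 -0.75696275]
sc liner [ 0.57059128 -0.24792258  0.14220009] knife top [ 0.46825693 -0.28875907  0.17185135] [ 0.50879687 -0.28314438  0.11234774]
```

```bash
cat >> h.py <<'E'
from scipy.spatial.transform import Rotation as R
def pose(s):
    q=s["orientation"]; return np.array(s["eef_pos"]),R.from_quat([q[1],q[2],q[3],q[0]])
def rot_from(x,z):
    z=np.array(z,float);z/=np.linalg.norm(z);x=np.array(x,float);x-=z*(x@z);x/=np.linalg.norm(x)
    return R.from_matrix(np.stack([x,np.cross(z,x),z],1))
def delta(p0,R0,p1,R1):
    return R0.inv().apply(p1-p0),(R0.inv()*R1).as_rotvec()
E
python3 - <<'E'
from h import *
from station import ctrl
p,r=pose(ctrl.observe()); print(ctrl.tips_ahead, r.as_matrix())
px=np.array([.9605,-.0537,-.273]);px/=np.linalg.norm(px)
py=np.cross([0,0,1],px);py/=np.linalg.norm(py)
mid=np.array([.5597,.2588,.0413]); g=mid-.075*px
f=np.radians(72); h=px*[1,1,0]; h/=np.linalg.norm(h)
z=np.cos(f)*h-np.sin(f)*np.array([0,0,1]); Rt=rot_from(h,z)
tcp=g+.011*z; pre=tcp-.09*z
print(g,tcp,pre); print(Rt.as_matrix())
d,w=delta(p,r,pre,Rt); print(d,w,np.degrees(w),np.degrees(np.linalg.norm(w)))
# halfway
d2,w2=delta(p+0,r,p*.5+pre*.5,R.from_rotvec([0,0,-np.radians(80)])*r); print(d2,w2)
E
```

```text
0.008 [[-9.02279076e-01  4.31152045e-01 -6.18221335e-04]
 [ 4.31152487e-01  9.02278019e-01 -1.38159076e-03]
 [-3.78681580e-05 -1.51312810e-03 -9.99998855e-01]]
[0.48766153 0.26282755 0.06177528] [0.49105541 0.26263781 0.05131366] [0.46328725 0.26419028 0.13690874]
[[ 9.49573611e-01 -5.58212076e-02  3.08535169e-01]
 [-5.30891233e-02 -9.98440781e-01 -1.72497018e-02]
 [ 3.09016994e-01 -5.20417043e-18 -9.51056516e-01]]
[-0.30409364 -0.18635783  0.10190256] [-0.43139351  0.08718544  2.72141347] [-24.71702729   4.99535746 155.92550614] 157.95141183021954
[-0.15204682 -0.09317892  0.05095128] [5.28739231e-05 2.11272538e-03 1.39626180e+00]
```

```bash
python3 -m handwheel '1 -0.03 -0.02 0 0 0 0.14;1 -0.06 -0.04 0 0 0 0.28;1 -0.09 -0.06 0.01 0 0 0.42;1 -0.12 -0.08 0.02 0 0 0.56;1 -0.15 -0.095 0.03 0 0 0.7;1 -0.15 -0.095 0.03 0 0 0.84;1 -0.15 -0.095 0.03 0 0 0.98;1 -0.15 -0.095 0.03 0 0 1.12;1 -0.15 -0.095 0.03 0 0 1.26;1 -0.15 -0.095 0.03 0 0 1.4'
cat > d.py <<'E'
from h import *
from station import ctrl
import sys
def go(tp,tR):
    s=ctrl.observe(); p,r=pose(s); d,w=delta(p,r,tp,tR)
    print("t",round(s["time"],2),"pos",p.round(4),"F",s["ft_force"].round(1),"grip",round(s["grip_width"],4),"q",s["qpos"].round(2)); print("d",d.round(4),"w",w.round(4),"deg",round(np.degrees(np.linalg.norm(w)),1))
E
python3 - <<'E'
from d import *
px=np.array([.9605,-.0537,-.273]);px/=np.linalg.norm(px)
mid=np.array([.5597,.2588,.0413]); g=mid-.075*px
f=np.radians(72); h=px*[1,1,0]; h/=np.linalg.norm(h)
z=np.cos(f)*h-np.sin(f)*np.array([0,0,1]); Rt=rot_from(h,z)
go(g+.011*z-.09*z,Rt)
E
```

```text
time: 1.15
eef_pos: [0.3637, 0.4134, 0.209]
orientation: [0.0, 0.799, 0.601, -0.0]
ft_force: [0.0, 0.6, -0.3]
grip_width: 0.0858
t 1.15 pos [0.3637 0.4134 0.209 ] F [ 0.   0.6 -0.3] grip 0.0858 q [-1.13  0.24  0.27  1.64 -0.07  1.27 -1.13]
d [-0.1157  0.1371  0.0721] w [-0.2112  0.2658  1.3341] deg 78.9
```

```bash
python3 -m handwheel '1 -0.02 0.03 0.01 -0.02 0.03 0.133;1 -0.04 0.06 0.02 -0.04 0.05 0.267;1 -0.06 0.08 0.03 -0.06 0.08 0.4;1 -0.08 0.1 0.04 -0.08 0.11 0.534;1 -0.1 0.12 0.06 -0.11 0.13 0.667;1 -0.116 0.137 0.072 -0.13 0.16 0.8;1 -0.116 0.137 0.072 -0.15 0.19 0.934;1 -0.116 0.137 0.072 -0.17 0.21 1.067;1 -0.116 0.137 0.072 -0.19 0.24 1.2;1 -0.116 0.137 0.072 -0.211 0.266 1.334'
cat > snap.py <<'E'
from h import *
from station import ctrl
def snap(n,k):
    T=ctrl.camera_model(n)["world_from_camera"]; im,d=ctrl.grab_frame(n)
    cv2.imwrite(f"pics/{n}{k}.png",im[:,:,::-1]);np.save(f"pics/{n}{k}.npy",d);np.save(f"pics/{n}{k}im.npy",im);np.save(f"pics/{n}{k}T.npy",T)
E
python3 - <<'E'
from d import *
from snap import *
px=np.array([.9605,-.0537,-.273]);px/=np.linalg.norm(px)
mid=np.array([.5597,.2588,.0413]); g=mid-.075*px
f=np.radians(72); h=px*[1,1,0]; h/=np.linalg.norm(h)
z=np.cos(f)*h-np.sin(f)*np.array([0,0,1]); Rt=rot_from(h,z)
go(g+.011*z-.09*z,Rt)
snap("wrist",1)
E
```

```text
time: 2.15
eef_pos: [0.464, 0.2643, 0.1371]
orientation: [0.003, 0.987, -0.028, 0.157]
ft_force: [0.1, 0.4, 0.3]
grip_width: 0.0854
t 2.15 pos [0.464  0.2643 0.1371] F [0.1 0.4 0.3] grip 0.0854 q [-1.18  0.1   0.49  2.02  0.23  0.82 -2.46]
d [-0.0007  0.0001 -0.    ] w [-0.0018 -0.0013 -0.0004] deg 0.1
```

View pics/wrist1.png

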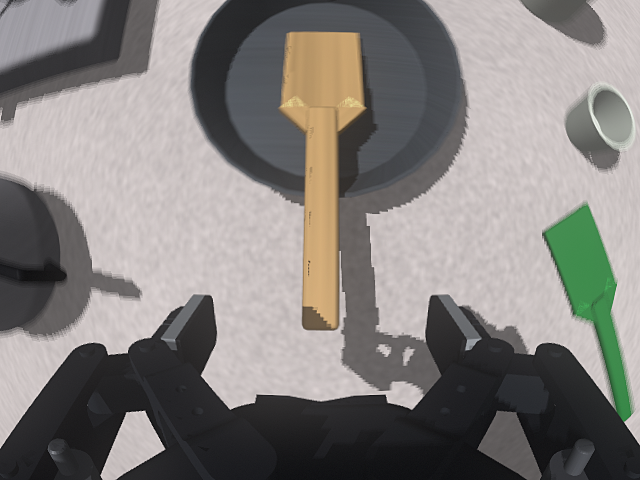

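The paddle handle (its end at about (320,320)) is centred between the open fingers, so I advance.

```bash
python3 -m handwheel '1 0 0 0.02 0 0 0;1 0 0 0.045 0 0 0;1 0 0 0.07 0 0 0;1 0 0 0.085 0 0 0;1 0 0 0.09 0 0 0;1 0 0 0.09 0 0 0;0 0 0 0.09 0 0 0;0 0 0 0.09 0 0 0;0 0 0 0.09 0 0 0;0 0 0 0.09 0 0 0' 50
python3 -m handwheel '0 0 0 0 0 0 0;0 0 0 0 0 0 0;0 0 0 0 0 0 0;0 0 0 0 0 0 0'
python3 - <<'E'
from d import *
from snap import *
s=ctrl.observe();print(s["eef_pos"],s["ft_force"],s["grip_width"])
snap("wrist",2)
E
```

```text
time: 3.2
eef_pos: [0.4921, 0.2637, 0.0522]
orientation: [0.003, 0.987, -0.025, 0.157]
ft_force: [-0.6, -0.5, -0.2]
grip_width: 0.0282
time: 3.6
eef_pos: [0.4922, 0.2637, 0.052]
orientation: [0.003, 0.987, -0.025, 0.157]
ft_force: [-1.2, 1.0, 3.6]
grip_width: 0.0211
[0.49219681 0.26368734 0.05201795] [-1.16005462  1.00134354  3.63331954] 0.021076795543741006
```

View pics/wrist2.png

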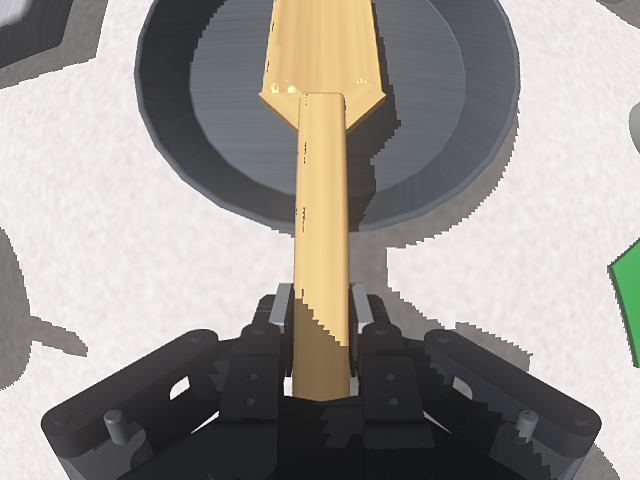

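```bash
python3 -m handwheel '0 0.003 0 -0.01 0 0 0;0 0.009 0 -0.029 0 0 0;0 0.019 0 -0.057 0 0 0;0 0.031 0 -0.095 0 0 0;0 0.043 0 -0.133 0 0 0;0 0.056 0 -0.171 0 0 0;0 0.065 0 -0.2 0 0 0;0 0.071 0 -0.219 0 0 0;0 0.071 0 -0.219 0 0 0;0 0.071 0 -0.219 0 0 0'
python3 - <<'E'
from d import *
from snap import *
s=ctrl.observe();print(s["eef_pos"],s["ft_force"],s["ft_torque"],s["grip_width"])
snap("wrist",3)
p,r=pose(s)
im,P=cloud("wrist",3)
hsv=cv2.cvtColor(im,cv2.COLOR_RGB2HSV)
m=(cv2.inRange(hsv,(8,70,90),(28,255,255))>0); 
n,l,st,_=cv2.connectedComponentsWithStats(m.astype(np.uint8)); k=1+np.argmax(st[1:,4]); m=l==k
Q=(P-p)@r.as_matrix()  # tool frame
q=Q[m]; q=q[~np.isnan(q[:,0])]
print(len(q),q.min(0),q.max(0))
c=q.mean(0);
for it in range(4):
    c=q.mean(0);u,s_,vt=np.linalg.svd(q-c,full_matrices=False); q=q[abs((q-c)@vt[2])<.005]
print(c,vt,((q-c)@vt.T).min(0),((q-c)@vt.T).max(0))
E
```

```text
time: 4.65
eef_pos: [0.4914, 0.2628, 0.2815]
orientation: [0.004, 0.987, -0.025, 0.156]
ft_force: [-0.2, -0.3, -1.8]
grip_width: 0.0211
[0.49143079 0.26283998 0.28152445] [-0.16071206 -0.2696897  -1.84398956] [-0.05505283  0.48876791 -0.01382749] 0.02114998496370526
28038 [-0.06180374 -0.07147971 -0.06793896] [0.26847214 0.0749033  0.38206639]
[0.06417653 0.001256   0.03097851] [[-8.29333774e-01 -3.91068826e-03 -5.58739830e-01]
 [ 4.36156605e-03 -9.99990350e-01  5.25211330e-04]
 [-5.58736492e-01 -2.00140518e-03  8.29342828e-01]] [-0.11303084 -0.03158473 -0.0035194 ] [0.10590582 0.03121126 0.00496515]
```

View pics/wrist3.png

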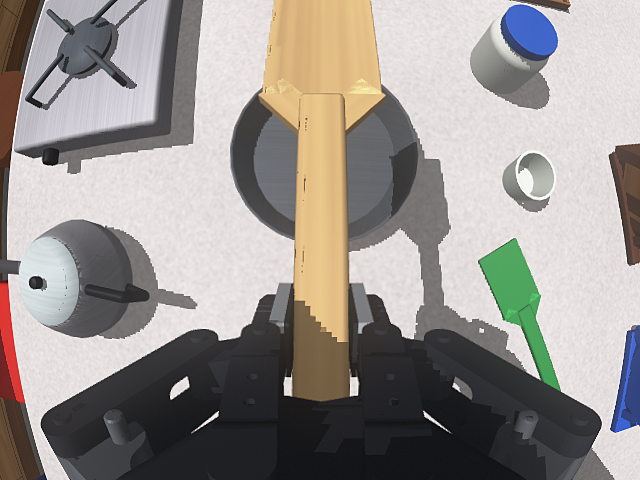

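Run:
```python
from d import *
im,P=cloud("wrist",3); T=np.load("pics/wrist3T.npy")
p,r=pose(ctrl.observe())
Tt=r.inv().as_matrix(); print("cam in tool",Tt@(T[:3,3]-p),"\n",Tt@T[:3,:3])
Q=(P-p)@r.as_matrix()
def fit(q):
    q=q[~np.isnan(q[:,0])]
    for it in range(5):
        c=q.mean(0);u,s,vt=np.linalg.svd(q-c,full_matrices=False); e=(q-c)@vt[2]; q=q[abs(e)<2.5*e.std()]
    n=vt[2]*np.sign(-vt[2,2]); return c,n,e.std(),len(q)
b=np.zeros((480,640),bool); b[3:80,282:368]=1
hd=np.zeros((480,640),bool); hd[110:290,306:338]=1
for nm,m in(("blade",b),("handle",hd)):
    c,n,e,k=fit(Q[m]); print(nm,c,n,"angle",np.degrees(np.arctan2(n[0],-n[2])),"offset n.p",n@c,e,k)
# lateral edges of blade and handle
hsv=cv2.cvtColor(im,cv2.COLOR_RGB2HSV); m=(cv2.inRange(hsv,(8,70,90),(28,255,255))>0)
for v in (10,30,50,70,130,180,230,270):
    us=np.where(m[v,240:400])[0]+240; print(v,us.min(),us.max(),Q[v,us.min()+1].round(4),Q[v,us.max()-1].round(4))
```

```text
cam in tool [ 0.06897535  0.00094714 -0.13635587] 
 [[-2.29445312e-04 -9.63115151e-01 -2.69089489e-01]
 [ 9.99999093e-01  1.36111834e-04 -1.33983856e-03]
 [ 1.32704508e-03 -2.69089553e-01  9.63114246e-01]]
blade [0.12497729 0.00280319 0.07082968] [ 0.54262377  0.00346518 -0.83996871] angle 32.862651816039204 offset n.p 0.008330647546975992 0.00046654619182672603 6469
handle [0.0447582  0.00109065 0.01558232] [ 0.5415828   0.00254637 -0.84064356] angle 32.791571585474806 offset n.p 0.011143867376375014 0.0005528250797036487 5632
10 273 371 [ 0.1495 -0.0275  0.0874] [0.149  0.0302 0.0858]
30 270 373 [ 0.1326 -0.0275  0.0754] [0.1327 0.0298 0.0756]
50 268 376 [ 0.118  -0.0272  0.0657] [0.1184 0.0302 0.0673]
70 265 378 [ 0.1053 -0.0277  0.0584] [0.1053 0.0299 0.0584]
130 292 352 [ 0.0725 -0.0124  0.0419] [0.0726 0.0151 0.0424]
180 296 346 [ 0.0509 -0.0093  0.0205] [0.0509 0.0111 0.0207]
230 295 347 [ 0.0323 -0.0091  0.0075] [0.0321 0.0109 0.0083]
270 294 348 [ 0.0177 -0.0094  0.001 ] [0.0179 0.0111 0.0004]
```

```bash
cat >> h.py <<'E'
def slotR(yaw):
    xb=np.array([np.cos(yaw),np.sin(yaw),0]); xs=.5*xb-np.array([0,0,np.sqrt(.75)]); zs=np.sqrt(.75)*xb+np.array([0,0,.5])
    return np.stack([xs,np.cross(zs,xs),zs],1)
AN=np.radians(32.82)
PA=np.array([np.cos(AN),0,np.sin(AN)]); PN=np.array([np.sin(AN),0,-np.cos(AN)])
PR=np.stack([PA,np.cross(PN,PA),PN],1)   # paddle axes in tool
EDGE=.189*PA+.0052*PN+np.array([0,.00125,0]) # paddle edge in tool
def tool_for(edge_w,S):
    Rt=S@PR.T; return edge_w-Rt@EDGE, R.from_matrix(Rt)
E
python3 - <<'E'
from d import *
T=np.load("pics/top0T.npy"); fx,fy,cx,cy=K["top"]
yaw=np.radians(5.5); S=slotR(yaw)
ray=T[:3,:3]@np.array([(393.5-cx)/fx,(229.9-cy)/fy,1])
c=np.array([.5506,-.254,.1297]); n=-S[:,0]
t=((c-T[:3,3])@n)/(ray@n); m=T[:3,3]+t*ray; print("mouth",m)
tp,tR=tool_for(m-.07*S[:,0],S); print(tp,tR.as_matrix()); go(tp,tR)
s=ctrl.observe();p,r=pose(s)
# stage: translation only to above target, rotated about 0
tp2=tp+np.array([-.0,0,.06]); d,w=delta(p,r,tp2,r); print(d)
E
```

```text
mouth [ 0.55163256 -0.25341398  0.13032584]
[ 0.41812635 -0.26501338  0.35202641] [[ 8.85480446e-01  9.58457525e-02 -4.54684476e-01]
 [ 8.52620693e-02 -9.95396198e-01 -4.37811354e-02]
 [-4.56787434e-01  3.46944695e-18 -8.89575876e-01]]
t 4.7 pos [0.4911 0.2626 0.2806] F [ 0.2  0.2 -1.7] grip 0.0211 q [-1.17  0.02  0.5   1.76  0.22  1.14 -2.36]
d [-0.0223  0.5307 -0.0819] w [-0.0114 -0.7858 -0.1496] deg 45.8
[-0.00381246  0.53074633 -0.13895358]
```

```bash
python3 -m handwheel '0 0 0.01 -0.015 0 0 0;0 0 0.03 -0.03 0 0 0;0 0 0.06 -0.05 0 0 0;0 0 0.095 -0.07 0 -0.03 0;0 0 0.13 -0.085 0 -0.06 0;0 0 0.165 -0.1 0 -0.09 0;0 0 0.2 -0.11 0 -0.12 0;0 0 0.235 -0.12 0 -0.15 -0.02;0 0 0.27 -0.13 0 -0.18 -0.04;0 0 0.3 -0.13 0 -0.2 -0.05'
python3 - <<'E'
from d import *
S=slotR(np.radians(5.5)); m=np.array([.5516,-.2534,.1303]); tp,tR=tool_for(m-.07*S[:,0],S); go(tp,tR)
E
```

```text
time: 5.7
eef_pos: [0.4361, -0.0367, 0.4051]
orientation: [0.005, 0.998, -0.001, 0.056]
ft_force: [0.6, -0.3, -0.3]
grip_width: 0.0205
t 5.7 pos [ 0.4361 -0.0367  0.4051] F [ 0.6 -0.3 -0.3] grip 0.0205 q [-0.83 -0.23  0.67  1.62  0.17  1.59 -1.72]
d [-0.0236  0.2278  0.0532] w [-0.0076 -0.5859 -0.0998] deg 34.1
```

```bash
python3 -m handwheel '0 0 0.02 0 0 -0.03 0;0 0 0.05 0.01 0 -0.08 -0.01;0 0 0.085 0.02 0 -0.14 -0.03;0 -0.005 0.12 0.03 0 -0.2 -0.04;0 -0.01 0.155 0.04 0 -0.28 -0.05;0 -0.015 0.19 0.045 0 -0.36 -0.06;0 -0.02 0.22 0.05 0 -0.44 -0.08;0 -0.024 0.228 0.053 -0.008 -0.52 -0.09;0 -0.024 0.228 0.053 -0.008 -0.586 -0.1;0 -0.024 0.228 0.053 -0.008 -0.586 -0.1'
python3 - <<'E'
from d import *
from snap import *
S=slotR(np.radians(5.5)); m=np.array([.5516,-.2534,.1303]); tp,tR=tool_for(m-.07*S[:,0],S); go(tp,tR)
snap("wrist",4)
E
```

```text
time: 6.7
eef_pos: [0.4192, -0.2623, 0.3491]
orientation: [0.011, 0.97, 0.048, -0.237]
ft_force: [-0.5, -0.3, -1.4]
grip_width: 0.021
t 6.7 pos [ 0.4192 -0.2623  0.3491] F [-0.5 -0.3 -1.4] grip 0.021 q [-0.3   0.54  1.06  1.26 -0.11  1.93 -0.73]
d [-0.0025  0.0026 -0.002 ] w [-0.0001  0.0057  0.0025] deg 0.4
```

View pics/wrist4.png

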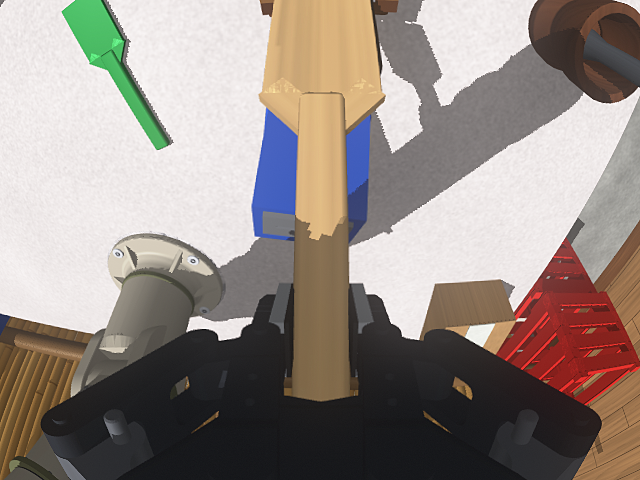

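The slot lies beyond the top edge of this picture, and the blade end at about (320,0) is cut off. I'll pitch the paddle up and look at the slot from beside it first.

Run:
```python
from d import *
yaw=np.radians(5.5); h=np.array([np.cos(yaw),np.sin(yaw),0]); f=np.radians(72); z=np.cos(f)*h-np.sin(f)*np.array([0,0,1])
go(np.array([.48,-.153,.27]),rot_from(h,z))
```

```text
t 6.75 pos [ 0.4189 -0.2627  0.3502] F [ 0.9 -0.3 -1.8] grip 0.0211 q [-0.3   0.54  1.06  1.26 -0.11  1.93 -0.73]
d [ 0.1003 -0.1033  0.0385] w [0.     0.7902 0.0012] deg 45.3
```

```bash
python3 -m handwheel '0 0 -0.01 -0.01 0 0.08 0;0 0 -0.03 -0.01 0 0.2 0;0 0.01 -0.05 -0.01 0 0.34 0;0 0.03 -0.07 0 0 0.48 0;0 0.05 -0.09 0.01 0 0.62 0;0 0.07 -0.103 0.02 0 0.72 0;0 0.09 -0.103 0.03 0 0.79 0;0 0.1 -0.103 0.038 0 0.79 0;0 0.1 -0.103 0.038 0 0.79 0;0 0.1 -0.103 0.038 0 0.79 0'
python3 - <<'E'
from d import *
from snap import *
import pickle
s=ctrl.observe(); print(s["eef_pos"],s["qvel"].round(3)); snap("wrist",5); pickle.dump(s,open("pics/s5.pkl","wb"))
E
```

```text
time: 7.75
eef_pos: [0.4796, -0.1537, 0.2732]
orientation: [-0.008, 0.986, 0.047, 0.158]
ft_force: [-0.4, -0.0, -0.4]
grip_width: 0.0213
[ 0.47956572 -0.15374972  0.27321336] [-0.002 -0.001 -0.005 -0.029  0.002  0.006  0.002]
```

View pics/wrist5.png

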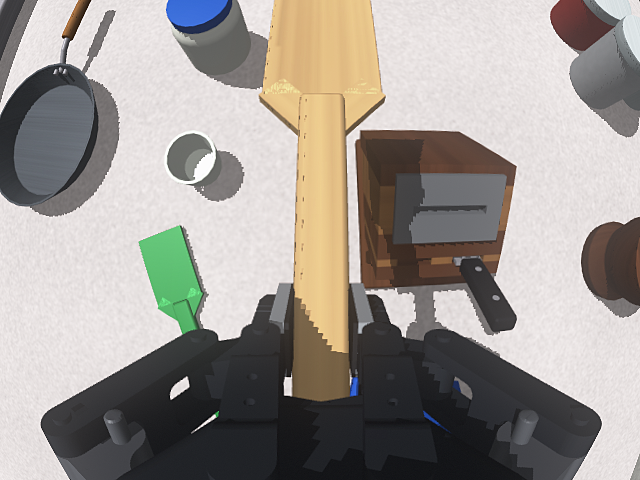

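The slot is clearly visible from (414,208) to (487,208), with the liner lip spanning (393..506, 173..245). The knife handle is at (485,290).

Run:
```python
from d import *
im,P=cloud("wrist",5)
c=cv2.resize(im[165:250,385:515,::-1],None,fx=6,fy=6,interpolation=cv2.INTER_NEAREST); cv2.imwrite("pics/z5.png",c)
m=np.zeros((480,640),bool); m[180:200,402:498]=1; m[216:238,402:498]=1
q=P[m]; q=q[~np.isnan(q[:,0])]
for it in range(5):
    cc=q.mean(0);u,s,vt=np.linalg.svd(q-cc,full_matrices=False); e=(q-cc)@vt[2]; q=q[abs(e)<2.5*e.std()]
n=vt[2]*np.sign(vt[2,2]); print(cc,n,e.std(),"yaw",np.degrees(np.arctan2(-n[1],-n[0])),"tilt",np.degrees(np.arccos(n[2])))
g=cv2.cvtColor(im,cv2.COLOR_RGB2GRAY)
print(g[200:216,408:494:6])
print(g[205:212,408:420]); print(g[205:212,480:494])
```

```text
[ 0.54948663 -0.25534489  0.13072256] [-0.4957387  -0.06511687  0.8660271 ] 0.0006076080296164877 yaw 7.483144089951268 tilt 29.999806137169056
[[ 67  67  67 111 111 111 111 112 111 113 113 114 115 115 116]
 [ 67  66  66 111 111 110 111 112 111 113 113 114 114 114 116]
 [ 67  67  68 111 111 112 112 111 112 112 112 114 115 115 116]
 [ 67  66 100 111 113 112 113 113 112 114 114 115 116 116 116]
 [ 67  67 123 113 114 115 115 115 114 114 117 120 119 114 116]
 [ 67  67 110 115 106  99  97  99 100  90  82  81  81  98 116]
 [ 66  61  66  66  70  70  67  60  55  57  60  64  56  87 116]
 [ 67  58  59  55  57  57  58  59  61  62  62  63  58  90 116]
 [ 67  58  60  60  59  60  59  58  61  61  63  64  60  90 116]
 [ 67  59  59  57  56  55  56  66  58  59  62  59  86  92 115]
 [ 67  58  54  53  73  83  76  92  62 113  56 102 106  97 116]
 [ 67  58  94  90  97 108 108 109 110 107 106 108 109 106 116]
 [ 67  59 108 106 106 104 105 105 104 105 107 106 107 112 115]
 [ 66  57 104 103 103 103 103 103 103 103 106 106 108 115 116]
 [ 66  57 105 105 104 104 105 107 109 110 111 112 112 116 116]
 [ 66  57 108 109 110 112 112 112 112 113 113 114 115 115 116]]
[[67 67 66 67 67 67 67 68 67 66 67 63]
 [66 67 67 67 66 64 61 62 61 61 75 68]
 [67 67 67 67 67 64 58 59 58 59 59 58]
 [67 67 67 67 67 64 58 60 58 59 59 58]
 [67 67 67 67 68 63 59 60 60 60 59 59]
 [67 67 67 66 67 61 58 59 59 59 59 58]
 [67 67 67 68 67 61 58 59 59 58 56 52]]
[[ 81  81  82  83  83  86  98 109 116 116 116 116 116 116]
 [ 56  56  55  56  53  57  87 108 117 115 115 116 116 115]
 [ 58  57  58  57  56  74  90 114 116 116 116 116 116 116]
 [ 60  57  55  69  75  83  90 118 116 115 116 116 116 116]
 [ 86  70  70  80  84  82  92 119 116 115 116 116 115 116]
 [106 100  95  85  81  80  97 118 117 115 116 116 116 116]
 [109 109 109  96  82  79 106 118 115 115 115 115 116 117]]
```

View pics/z5.png

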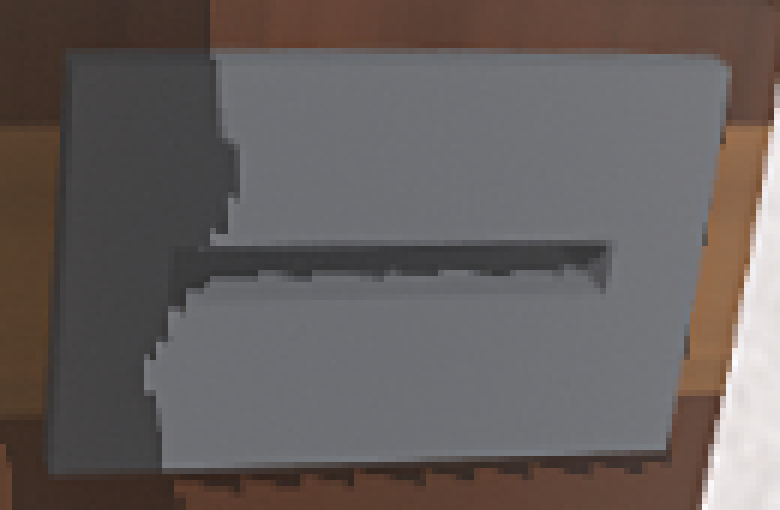

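Run:
```python
from d import *
im,P=cloud("wrist",5); T=np.load("pics/wrist5T.npy")
g=cv2.GaussianBlur(cv2.cvtColor(im,cv2.COLOR_RGB2GRAY),(3,1),0).astype(float)
fx,fy,cx,cy=K["wrist"]
cc=np.array([.54949,-.25534,.13072]); 
def cast(u,v,n):
    x=(u-cx)/fx;y=(v-cy)/fy;r=np.hypot(x,y); d=T[:3,:3]@np.array([x/r*np.sin(r),y/r*np.sin(r),np.cos(r)])
    t=((cc-T[:3,3])@n)/(d@n); return T[:3,3]+t*d
def edge1(prof,a,sign):  # first crossing of the half level with linear interp inside window a..b
    i=np.arange(a[0],a[1]); dd=np.diff(prof[a[0]:a[1]+1])*sign; k=np.argmax(dd)
    lo=max(k-1,0); w=np.clip(dd[lo:k+2],0,None); return (np.arange(lo,lo+len(w))+i[0]+.5)@w/w.sum()
n0=-slotR(np.radians(6))[:,0]
rear=[(u,edge1(g[:,u],(202,209),-1)) for u in range(424,482,3)]
front=[(u,edge1(g[:,u],(212,218),1)) for u in range(424,480,3)]
left=[(edge1(g[v],(409,418),-1),v) for v in range(207,214)]
right=[(edge1(g[v],(480,490),1),v) for v in range(207,212)]
lipR=[(u,edge1(g[:,u],(168,178),1)) for u in range(430,500,5)]
lipF=[(u,edge1(g[:,u],(236,247),-1)) for u in range(420,490,5)]
lipL=[(edge1(g[v],(388,400),1),v) for v in range(180,236,5)]
lipRt=[(edge1(g[v],(490,510),-1),v) for v in range(180,236,5)]
for yaw in (5.,):
    S=slotR(np.radians(yaw)); n=-S[:,0]
    for nm,e in dict(rear=rear,front=front,left=left,right=right,lipR=lipR,lipF=lipF,lipL=lipL,lipRt=lipRt).items():
        w=np.array([(cast(u,v,n)-cc)@S for u,v in e])
        a,b=(2,1) if nm in("rear","front","lipR","lipF") else (1,2)
        pf=np.polyfit(w[:,b],w[:,a],1); res=w[:,a]-np.polyval(pf,w[:,b])
        print(nm,"med mm",(np.median(w[:,a])*1e3).round(2),"at0",(pf[1]*1e3).round(2),"slope deg",np.degrees(pf[0]).round(2),"std",(res.std()*1e3).round(2), np.round(e[::6],2).tolist())
```

```text
rear med mm 3.69 at0 3.66 slope deg -2.74 std 0.06 [[424.0, 205.67], [442.0, 205.33], [460.0, 205.2], [478.0, 204.82]]
front med mm -4.25 at0 -4.31 slope deg -2.71 std 0.07 [[424.0, 214.75], [442.0, 214.28], [460.0, 213.75], [478.0, 213.5]]
left med mm 32.5 at0 32.62 slope deg 5.15 std 0.08 [[412.79, 207.0], [412.7, 213.0]]
right med mm -33.15 at0 -33.31 slope deg 14.28 std 0.27 [[485.58, 207.0]]
lipR med mm 31.99 at0 31.65 slope deg -2.48 std 0.06 [[430.0, 172.74], [460.0, 172.79], [490.0, 173.35]]
lipF med mm -30.0 at0 -30.32 slope deg -2.91 std 0.07 [[420.0, 242.84], [450.0, 241.68], [480.0, 240.41]]
lipL med mm 47.06 at0 47.19 slope deg 2.36 std 0.18 [[396.26, 180.0], [395.28, 210.0]]
lipRt med mm -48.1 at0 -50.12 slope deg 4.89 std 3.47 [[505.73, 180.0], [506.25, 210.0]]
```

Run:
```python
from d import *
T=np.load("pics/wrist5T.npy"); fx,fy,cx,cy=K["wrist"]
cc=np.array([.54949,-.25534,.13072])
def cast(u,v,n):
    x=(u-cx)/fx;y=(v-cy)/fy;r=np.hypot(x,y); d=T[:3,:3]@np.array([x/r*np.sin(r),y/r*np.sin(r),np.cos(r)])
    return T[:3,3]+((cc-T[:3,3])@n)/(d@n)*d
for yaw in (7.5,8.,8.4):
    S=slotR(np.radians(yaw)); n=-S[:,0]
    f=lambda u,v:(cast(u,v,n)-cc)@S*1e3
    for nm,a,b in(("rear",(424,205.67),(478,204.82)),("front",(424,214.75),(478,213.5)),("lipR",(430,172.74),(490,173.35)),("lipF",(420,242.84),(480,240.41)),("left",(412.8,207),(412.7,213)),("right",(485.6,206.3),(485.6,207)),("lipL",(396.26,180),(395.28,210))):
        A,B=f(*a),f(*b); print(yaw,nm,A.round(2),B.round(2),"slope",np.degrees(np.arctan2(B[2]-A[2],-(B[1]-A[1]))).round(2))
```

```text
7.5 rear [ 0.   23.45  3.67] [  0.   -25.     3.71] slope 0.04
7.5 front [ 0.   22.74 -4.39] [  0.   -26.24  -4.29] slope 0.12
7.5 lipR [-0.   20.66 31.63] [  0.   -32.26  31.61] slope -0.02
7.5 lipF [  0.    23.8  -30.42] [ -0.   -32.64 -30.35] slope 0.06
7.5 left [ 0.   32.85  2.71] [ 0.   32.55 -2.58] slope -86.66
7.5 right [  0.   -32.52   2.28] [  0.   -32.63   1.63] slope -80.72
7.5 lipL [-0.   47.76 25.84] [ 0.   47.3   0.43] slope -88.97
8.0 rear [ 0.   23.45  3.89] [  0.   -25.08   3.47] slope -0.5
8.0 front [ 0.   22.8  -4.17] [ -0.   -26.27  -4.54] slope -0.42
8.0 lipR [-0.   20.45 31.81] [ -0.   -32.57  31.32] slope -0.53
8.0 lipF [ -0.    24.06 -30.18] [ -0.   -32.48 -30.68] slope -0.51
8.0 left [-0.   32.87  3.02] [-0.   32.6  -2.28] slope -87.09
8.0 right [ -0.   -32.61   1.97] [  0.   -32.71   1.32] slope -81.13
8.0 lipL [-0.   47.61 26.27] [ 0.   47.34  0.88] slope -89.4
8.4 rear [-0.   23.45  4.07] [ -0.   -25.15   3.28] slope -0.93
8.4 front [ 0.   22.85 -4.  ] [ -0.   -26.28  -4.74] slope -0.86
8.4 lipR [ 0.   20.28 31.96] [ -0.   -32.82  31.09] slope -0.94
8.4 lipF [ -0.    24.27 -29.99] [ -0.   -32.36 -30.94] slope -0.96
8.4 left [-0.   32.89  3.26] [ 0.   32.65 -2.03] slope -87.43
8.4 right [  0.   -32.68   1.72] [  0.   -32.78   1.08] slope -81.46
8.4 lipL [-0.   47.48 26.61] [ 0.   47.37  1.24] slope -89.75
```

Run:
```python
from d import *
S=slotR(np.radians(7.5)); cc=np.array([.54949,-.25534,.13072])+S@[0,.0001,-.00033]; print("mouth",cc)
_,tR=tool_for(cc,S); M=tR.as_matrix()
Tc=np.array([[0,-.96312,-.26909],[1,0,0],[0,-.26909,.96312]]); 
fx,fy,cx,cy=K["wrist"]
for x in(.54,.57,.60,.63):
    tp=np.array([x,-.145,.325]); o=tp+M@[.069,.001,-.1364]
    c=Tc.T@M.T@(cc-o); r=np.arctan2(np.hypot(c[0],c[1]),c[2]); k=r/np.hypot(c[0],c[1])
    print(x,"px",cx+fx*c[0]*k,cy+fy*c[1]*k,"dist",np.linalg.norm(cc-o),"edge",tp+M@EDGE)
go(np.array([.60,-.145,.325]),tR)
```

```text
mouth [ 0.5491936  -0.25527816  0.130555  ]
0.54 px 448.2097916532741 123.84636110701364 dist 0.33081189924123 edge [ 0.6383195  -0.13331678  0.1639212 ]
0.57 px 438.3374807738676 153.11530687363856 dist 0.3422724516726182 edge [ 0.6683195  -0.13331678  0.1639212 ]
0.6 px 428.83952015775526 180.19881431898972 dist 0.35589935328457656 edge [ 0.6983195  -0.13331678  0.1639212 ]
0.63 px 419.81918387396126 205.0501869438429 dist 0.37145426119883845 edge [ 0.7283195  -0.13331678  0.1639212 ]
t 7.8 pos [ 0.48   -0.1538  0.2738] F [ 0.9  0.5 -1.4] grip 0.0208 q [-0.63 -0.23  0.84  1.92  0.08  1.08 -1.28]
d [ 0.1303  0.0028 -0.0109] w [-0.0039 -0.7935 -0.035 ] deg 45.5
```

```bash
python3 -m handwheel '0 0.01 0 -0.01 0 -0.06 0;0 0.03 0 -0.03 0 -0.18 -0.01;0 0.05 0 -0.04 0 -0.32 -0.02;0 0.07 0 -0.04 0 -0.46 -0.02;0 0.083 -0.002 -0.03 0 -0.6 -0.03;0 0.083 -0.002 -0.026 -0.004 -0.72 -0.035;0 0.083 -0.002 -0.026 -0.004 -0.793 -0.035;0 0.083 -0.002 -0.026 -0.004 -0.793 -0.035;0 0.083 -0.002 -0.026 -0.004 -0.793 -0.035'
python3 - <<'E'
from d import *
from snap import *
import pickle
S=slotR(np.radians(7.5)); cc=np.array([.5492,-.2553,.1306]);tp,tR=tool_for(cc-.05*S[:,0],S); go(tp,tR)
s=ctrl.observe(); snap("wrist",6); pickle.dump(s,open("pics/s6.pkl","wb"))
E
```

```text
time: 8.7
eef_pos: [0.5507, -0.1443, 0.3232]
orientation: [0.017, 0.97, 0.064, -0.235]
ft_force: [0.1, -0.4, 0.6]
grip_width: 0.0208
t 8.7 pos [ 0.5507 -0.1443  0.3232] F [ 0.1 -0.4  0.6] grip 0.0208 q [-0.31  0.73  0.92  0.98 -0.29  2.05 -0.94]
d [-0.1298  0.1084  0.054 ] w [0.0029 0.0021 0.    ] deg 0.2
```

View pics/wrist6.png

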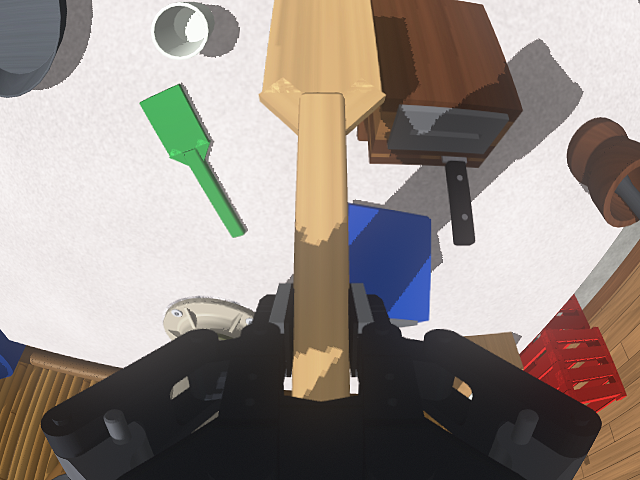

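Run:
```python
from d import *
im,P=cloud("wrist",6)
cv2.imwrite("pics/z6.png",cv2.resize(im[95:165,380:520,::-1],None,fx=5.7,fy=5.7,interpolation=0))
g=cv2.cvtColor(im,cv2.COLOR_RGB2GRAY)
print(g[116:146,420:478:5])
print(g[130:140,404:416]);print(g[130:140,472:486])
m=np.zeros((480,640),bool); m[112:124,440:500]=1; m[142:150,405:490]=1
q=P[m]; q=q[~np.isnan(q[:,0])]
for it in range(5):
    cc=q.mean(0);u,s,vt=np.linalg.svd(q-cc,full_matrices=False); e=(q-cc)@vt[2]; q=q[abs(e)<2.5*e.std()]
n=vt[2]*np.sign(vt[2,2]); print(cc,n,e.std(),"yaw",np.degrees(np.arctan2(-n[1],-n[0])),"tilt",np.degrees(np.arccos(n[2])))
S=slotR(np.radians(7.5)); print("plane offset between views mm", (cc-np.array([.5492,-.2553,.1306]))@-S[:,0]*1e3)
```

```text
[[111 111 109 110  66  61  60  60  61  60  60  65]
 [110 110 110 111  58  61  60  60  60  61  59  61]
 [110 111 109 111  60  60  60  61  61  60  61  60]
 [111 110 110  80  60  60  60  60  61  61  61  62]
 [111 110 110  76  61  60  61  60  61  61  61  61]
 [111 111 110  81  61  61  60  60  61  60  61  62]
 [110 111 111  68  61  60  61  61  61  61  62  62]
 [111 111 110  55  61  61  62  61  61  61  61  62]
 [111 110 112  58  61  62  61  61  61  61  62  63]
 [110 110 112  59  61  61  60  61  61  62  62  61]
 [111 111 113  62  60  62  61  61  61  61  62  63]
 [111 111 117  61  61  61  61  61  61  62  62  62]
 [111 111 120  62  61  61  61  61  60  62  61  63]
 [114 111  95  60  61  61  60  61  62  61  62  61]
 [123 119 100  65  62  60  60  60  62  61  62  62]
 [127 128  71  74  71  67  64  62  60  61  62  62]
 [129 112  74  75  75  76  73  69  66  63  61  62]
 [ 99  76  75  74  74  74  74  75  75  72  69  66]
 [ 71  73  75  75  75  74  74  74  74  75  76  74]
 [ 63  69  74  74  73  75  75  74  74  74  75  75]
 [ 62  62  60  63  67  71  73  74  74  75  75  76]
 [ 65  63  63  62  62  61  62
[... 767 characters left out ...]
6 65 66 66 65]
 [67 68 67 67 68 66 66 66 65 65 65 67]]
[[62 62 62 62 61 63 63 63 62 63 63 64 63 64]
 [61 62 62 62 63 62 62 64 64 63 63 64 63 64]
 [61 63 62 62 61 61 62 64 64 62 63 64 65 65]
 [67 67 66 66 66 64 63 62 64 63 64 63 63 64]
 [76 76 74 74 75 73 65 58 60 61 62 64 64 65]
 [76 75 75 75 76 77 70 56 57 59 64 65 65 64]
 [76 75 75 76 75 77 73 57 59 62 64 65 65 65]
 [75 75 76 76 76 77 75 61 60 64 64 65 64 66]
 [70 72 73 74 75 75 76 65 62 64 64 65 64 65]
 [63 62 63 64 63 63 66 65 64 65 65 64 65 65]]
[ 0.55123844 -0.26412634  0.13096835] [-0.4943542  -0.06504123  0.86682383] 0.00048522550780407965 yaw 7.49524550726274 tilt 29.908379675650263
plane offset between views mm -0.11546757467509094
```

View pics/z6.png

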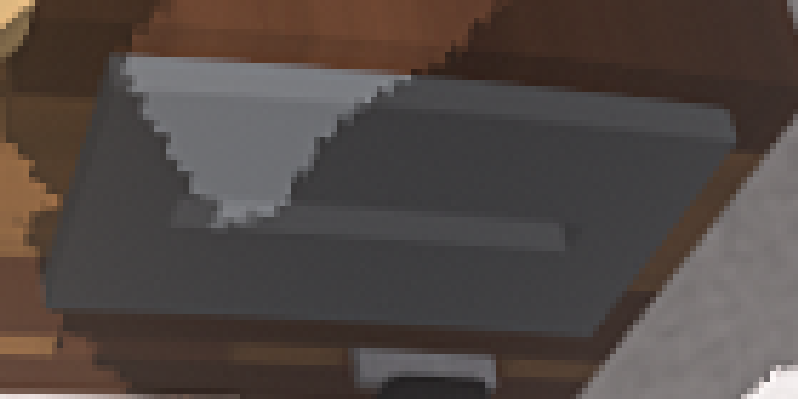

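Run:
```python
from d import *
im,_=cloud("wrist",6); g=cv2.cvtColor(im,cv2.COLOR_RGB2GRAY).astype(float)
T=np.load("pics/wrist6T.npy"); fx,fy,cx,cy=K["wrist"]
cc=np.array([.5492,-.2553,.1306]); S=slotR(np.radians(7.5)); n=-S[:,0]
def cast(u,v):
    x=(u-cx)/fx;y=(v-cy)/fy;r=np.hypot(x,y); d=T[:3,:3]@np.array([x/r*np.sin(r),y/r*np.sin(r),np.cos(r)])
    return (T[:3,3]+((cc-T[:3,3])@n)/(d@n)*d-cc)@S*1e3
A=[];B=[]
for u in range(438,474,3):
    col=g[120:146,u]; mid=68
    k=np.argmax(col[5:]>mid)+5; t=120+k-1+(mid-col[k-1])/(col[k]-col[k-1])
    j=k+np.argmax(col[k:]<mid); b=120+j-1+(col[j-1]-mid)/(col[j-1]-col[j])
    A.append(cast(u,t));B.append(cast(u,b))
A=np.array(A);B=np.array(B); print("rear z",A[:,2].round(2)); print("front z",B[:,2].round(2))
print("left y",[cast(u,v)[1].round(2) for u,v in((409.9,131),(409.8,132),(409.6,133))],"right y",[cast(u,v)[1].round(2) for u,v in((478.5,135),(478.7,136),(478.9,137))])
```

```text
rear z [3.62 3.46 3.54 3.51 3.49 3.47 3.51 3.32 3.52 3.48 3.42 3.54]
front z [-4.39 -4.64 -4.69 -4.61 -4.44 -4.45 -4.66 -4.67 -4.7  -4.5  -4.45 -4.48]
left y [np.float64(32.75), np.float64(32.5), np.float64(32.34)] right y [np.float64(-30.97), np.float64(-31.8), np.float64(-32.63)]
```

Run:
```python
from d import *
import pickle
for k in (5,6):
    im,P=cloud("wrist",k); p,r=pose(pickle.load(open(f"pics/s{k}.pkl","rb"))); Q=(P-p)@r.as_matrix()
    b=np.zeros((480,640),bool); b[3:80,282:368]=1
    hd=np.zeros((480,640),bool); hd[110:290,306:338]=1
    for m in(b,hd):
        q=Q[m];q=q[~np.isnan(q[:,0])]
        for it in range(5):
            c=q.mean(0);u,s,vt=np.linalg.svd(q-c,full_matrices=False); e=(q-c)@vt[2]; q=q[abs(e)<2.5*e.std()]
        n=vt[2]*np.sign(-vt[2,2]); print(k,n.round(4),"ang",np.degrees(np.arctan2(n[0],-n[2])).round(2),"off",(n@c*1e3).round(2))
S=slotR(np.radians(7.5)); cc=np.array([.5492,-.2553,.1306])+S@[0,.0001,-.0005]
print("mouth",cc)
for a in (-.07,-.015): tp,tR=tool_for(cc+a*S[:,0],S); print(tp); go(tp,tR)
```

```text
5 [ 0.5425  0.0028 -0.84  ] ang 32.85 off 7.22
5 [ 0.5428  0.0021 -0.8398] ang 32.88 off 10.22
6 [ 0.5424  0.0019 -0.8401] ang 32.85 off 6.67
6 [ 5.423e-01  4.000e-04 -8.402e-01] ang 32.84 off 9.58
mouth [ 0.54875764 -0.25525738  0.13035   ]
[ 0.41573757 -0.27150901  0.35205058]
t 8.75 pos [ 0.55   -0.1447  0.3247] F [-0.3 -0.5  0.4] grip 0.0208 q [-0.31  0.73  0.93  0.98 -0.29  2.05 -0.94]
d [-0.1456  0.1082  0.0442] w [ 0.0021 -0.0004 -0.0008] deg 0.1
[ 0.4430023  -0.26791954  0.30441918]
t 8.75 pos [ 0.55   -0.1447  0.3247] F [-0.3 -0.5  0.4] grip 0.0208 q [-0.31  0.73  0.93  0.98 -0.29  2.05 -0.94]
d [-0.0994  0.1081  0.074 ] w [ 0.0021 -0.0004 -0.0008] deg 0.1
```

```bash
python3 - <<'E'
from d import *
import pickle
for k in (5,6):
    p,r=pose(pickle.load(open(f"pics/s{k}.pkl","rb"))); T=np.load(f"pics/wrist{k}T.npy"); print(k,(r.inv().apply(T[:3,3]-p)*1e3).round(2), (r.inv()*R.from_matrix(T[:3,:3])).as_rotvec().round(4))
for k in (3,5,6):
    im,P=cloud("wrist",k); T=np.load(f"pics/wrist{k}T.npy"); Q=(P-T[:3,3])@T[:3,:3]
    b=np.zeros((480,640),bool); b[3:80,282:368]=1
    hd=np.zeros((480,640),bool); hd[110:290,306:338]=1
    for m in(b,hd):
        q=Q[m];q=q[~np.isnan(q[:,0])]
        for it in range(5):
            c=q.mean(0);u,s,vt=np.linalg.svd(q-c,full_matrices=False); e=(q-c)@vt[2]; q=q[abs(e)<2.5*e.std()]
        n=vt[2]*np.sign(-vt[2,2]); print(k,n.round(4),"off",(n@c*1e3).round(2))
for i in range(2):
    s=ctrl.observe(); T=ctrl.camera_model("wrist")["world_from_camera"]; print(s["eef_pos"],T[:3,3])
E
for i in 1 2 3 4; do python3 -m handwheel '0 0 0 0 0 0 0'|sed -n 2p; python3 -c "
from station import ctrl;print(ctrl.observe()['eef_pos'],ctrl.camera_model('wrist')['world_from_camera'][:3,3])"; done
```

```text
5 [  68.41    0.91 -135.57] [-0.2146 -0.2147  1.5599]
6 [  67.7     0.92 -135.18] [-0.2148 -0.2146  1.5599]
3 [ 0.0022 -0.2966 -0.955 ] off -143.63
3 [ 0.0013 -0.2954 -0.9554] off -140.84
5 [ 0.0029 -0.2955 -0.9553] off -143.78
5 [ 0.0021 -0.2959 -0.9552] off -140.78
6 [ 0.0021 -0.2954 -0.9554] off -143.62
6 [ 6.000e-04 -2.953e-01 -9.554e-01] off -140.71
[ 0.55001365 -0.14468803  0.32470044] [ 0.6710122  -0.12943507  0.41408803]
[ 0.55001365 -0.14468803  0.32470044] [ 0.6710122  -0.12943507  0.41408803]
eef_pos: [0.5495, -0.1448, 0.3259]
[ 0.54947359 -0.14483248  0.32589911] [ 0.67029358 -0.12972809  0.41555134]
eef_pos: [0.5495, -0.1447, 0.3257]
[ 0.54950835 -0.14467707  0.3256674 ] [ 0.67032713 -0.12957506  0.41532459]
eef_pos: [0.5497, -0.1445, 0.325]
[ 0.54967197 -0.14451533  0.3249909 ] [ 0.6706075  -0.12939635  0.41450284]
eef_pos: [0.5499, -0.1445, 0.3243]
[ 0.54986135 -0.14449823  0.32430957] [ 0.67089885 -0.12931294  0.41366952]
```

```bash
cat > smp.py <<'E'
from d import *
s=ctrl.observe(); p,r=pose(s); T=ctrl.camera_model('wrist')['world_from_camera']
print(p.round(5),(r.inv().apply(T[:3,3]-p)*1e3).round(2),"qv",np.abs(s["qvel"]).max().round(4),"F",s["ft_force"].round(2),"T",s["ft_torque"].round(2))
E
for i in 1 2 3 4 5; do python3 -m handwheel '0 0 0 0 0 0 0;0 0 0 0 0 0 0'>/dev/null; python3 smp.py; done
```

```text
[ 0.5501  -0.1446   0.32353] [  67.74    0.89 -135.16] qv 0.0055 F [ 0.18 -0.69 -0.71] T [ 0.04 -0.48  0.02]
[ 0.55016 -0.14468  0.32333] [  67.72    0.89 -135.2 ] qv 0.0016 F [-0.02  0.16  0.12] T [ 0.13 -0.55  0.03]
[ 0.55016 -0.14468  0.32339] [  67.73    0.91 -135.17] qv 0.0012 F [ 0.93  0.24 -1.15] T [ 0.04 -0.55  0.05]
[ 0.55016 -0.14469  0.32341] [  67.72    0.88 -135.19] qv 0.0013 F [-0.24 -0.06 -0.73] T [ 0.06 -0.51 -0.02]
[ 0.55017 -0.14465  0.32343] [  67.71    0.91 -135.19] qv 0.0021 F [-0.24 -0.21 -0.69] T [ 0.09 -0.57 -0.01]
```

Run:
```python
from snap import *; snap("wrist",7)
from d import *
im,_=cloud("wrist",7); g=cv2.cvtColor(im,cv2.COLOR_RGB2GRAY).astype(float)
T=np.load("pics/wrist7T.npy"); fx,fy,cx,cy=K["wrist"]
cc=np.array([.5492,-.2553,.1306]); S=slotR(np.radians(7.5)); n=-S[:,0]
def cast(u,v):
    x=(u-cx)/fx;y=(v-cy)/fy;r=np.hypot(x,y); d=T[:3,:3]@np.array([x/r*np.sin(r),y/r*np.sin(r),np.cos(r)])
    return (T[:3,3]+((cc-T[:3,3])@n)/(d@n)*d-cc)@S*1e3
for u in range(438,474,5):
    col=g[120:146,u]; mid=68
    k=np.argmax(col[5:]>mid)+5; t=120+k-1+(mid-col[k-1])/(col[k]-col[k-1])
    j=k+np.argmax(col[k:]<mid); b=120+j-1+(col[j-1]-mid)/(col[j-1]-col[j])
    print(u,t.round(1),b.round(1),cast(u,t)[2].round(2),cast(u,b)[2].round(2))
print(g[130:140,404:416].astype(int));print(g[130:140,472:486].astype(int))
im2=im[95:165,380:520,::-1]; cv2.imwrite("pics/z7.png",cv2.resize(im2,None,fx=5.7,fy=5.7,interpolation=0))
```

```text
438 129.8 134.8 3.92 -3.96
443 130.3 135.2 3.58 -4.18
448 130.5 135.5 3.86 -4.11
453 130.9 135.7 3.78 -3.84
458 131.4 136.3 3.57 -4.2
463 131.6 136.5 3.79 -4.02
468 132.1 136.9 3.59 -3.97
473 132.3 137.5 3.9 -4.35
[[67 65 66 65 66 65 69 76 78 76 75 75]
 [66 65 67 66 66 67 72 78 78 76 76 76]
 [66 67 66 66 65 67 74 77 78 77 76 75]
 [67 67 66 66 66 70 78 79 79 78 79 78]
 [67 66 66 66 66 66 64 64 63 63 63 63]
 [67 68 67 67 66 66 65 65 64 64 64 64]
 [67 67 65 67 66 66 66 66 66 65 66 65]
 [67 67 67 67 66 67 66 65 66 65 64 66]
 [67 68 67 67 67 65 67 66 65 67 66 65]
 [67 68 67 66 68 66 66 66 65 65 65 65]]
[[61 61 61 62 62 62 63 62 63 63 64 63 63 63]
 [61 61 61 62 62 62 63 62 63 64 64 63 64 63]
 [64 64 64 63 64 64 62 63 64 63 64 64 64 63]
 [76 76 74 74 72 73 64 59 60 61 62 64 64 63]
 [75 75 75 75 76 77 67 55 57 58 64 64 63 63]
 [75 74 75 76 75 76 71 57 57 61 63 65 64 65]
 [75 76 75 74 75 76 74 61 60 64 64 64 64 64]
 [72 74 76 78 77 77 76 65 61 64 64 64 64 65]
 [61 62 62 61 62 63 66 63 64 64 64 65 64 64]
 [63 62 63 64 63 63 64 63 65 64 65 64 64 65]]
```

```bash
sed -i 's/^EDGE=.*/EDGE=.189*PA+.0036*PN+np.array([0,.0012,0])/; s/^AN=.*/AN=np.radians(32.85)/' h.py
cat >> h.py <<'E'
S=slotR(np.radians(7.5)); MOUTH=np.array([.5492,-.2553,.1306])+S@[0,.0001,-.0002]
E
cat > tgt.py <<'E'
from d import *
import sys
a=float(sys.argv[1])/1e3
tp,tR=tool_for(MOUTH+a*S[:,0],S); go(tp,tR)
p,r=pose(ctrl.observe()); e=p+r.apply(EDGE); print("edge in slot frame mm",((e-MOUTH)@S*1e3).round(2), "ang err deg (slot xyz)",np.degrees(S.T@( (r*R.from_matrix(S@PR.T).inv()).as_rotvec())).round(2),"torque",ctrl.observe()["ft_torque"].round(2))
print("slot axes in tool: x",r.inv().apply(S[:,0]).round(3),"y",r.inv().apply(S[:,1]).round(3),"z",r.inv().apply(S[:,2]).round(3))
E
python3 tgt.py -50
```

```text
t 10.2 pos [ 0.5502 -0.1446  0.3235] F [ 0.1  0.4 -0.8] grip 0.0207 q [-0.31  0.73  0.92  0.98 -0.29  2.05 -0.94]
d [-0.1284  0.1082  0.0526] w [0.0015 0.0019 0.0001] deg 0.1
edge in slot frame mm [ 29.69 108.14 113.21] ang err deg (slot xyz) [-0.07  0.11 -0.04] torque [ 0.06 -0.57  0.03]
slot axes in tool: x [ 0.841 -0.001  0.541] y [ 0.    -1.    -0.001] z [ 0.541  0.001 -0.841]
```

```bash
python3 -m handwheel '0 -0.015 0 -0.01 0 0 0;0 -0.035 0 -0.023 0 0 0;0 -0.055 0.01 -0.036 0 0 0;0 -0.075 0.03 -0.04 0 0 0;0 -0.09 0.055 -0.02 0 0 0;0 -0.105 0.08 0 0 0 0;0 -0.12 0.1 0.02 0 0 0;0 -0.132 0.108 0.038 0 0 0;0 -0.137 0.108 0.047 0.0015 0.0019 0;0 -0.137 0.108 0.047 0.0015 0.0019 0'
python3 -m handwheel '0 0 0 0 0 0 0;0 0 0 0 0 0 0;0 0 0 0 0 0 0;0 0 0 0 0 0 0;0 0 0 0 0 0 0;0 0 0 0 0 0 0;0 0 0 0 0 0 0;0 0 0 0 0 0 0;0 0 0 0 0 0 0;0 0 0 0 0 0 0'
python3 tgt.py -60
```

```text
time: 11.2
eef_pos: [0.4207, -0.2711, 0.3445]
orientation: [0.015, 0.97, 0.062, -0.234]
ft_force: [0.4, 0.3, -0.3]
grip_width: 0.0212
time: 12.2
eef_pos: [0.4223, -0.2705, 0.3445]
orientation: [0.015, 0.97, 0.064, -0.234]
ft_force: [0.7, -0.3, -0.5]
grip_width: 0.0207
t 12.2 pos [ 0.4223 -0.2705  0.3445] F [ 0.7 -0.3 -0.5] grip 0.0207 q [-0.14  0.45  0.76  1.25  0.01  1.91 -0.82]
d [0.0001 0.0002 0.0002] w [-0. -0.  0.] deg 0.0
edge in slot frame mm [-6.021e+01  1.900e-01  6.000e-02] ang err deg (slot xyz) [ 0. -0.  0.] torque [ 0.09 -0.54  0.02]
slot axes in tool: x [0.84  0.    0.542] y [ 0. -1.  0.] z [ 0.542 -0.    -0.84 ]
```

```bash
python3 -m handwheel '0 0.008 0 0.005 0 0 0;0 0.017 0 0.011 0 0 0;0 0.025 0 0.016 0 0 0;0 0.034 0 0.022 0 0 0;0 0.04 0 0.026 0 0 0;0 0.044 0 0.0284 0 0 0;0 0.044 0 0.0284 0 0 0;0 0.044 0 0.0284 0 0 0;0 0.044 0 0.0284 0 0 0;0 0.044 0 0.0284 0 0 0'
python3 -m handwheel '0 0 0 0 0 0 0;0 0 0 0 0 0 0;0 0 0 0 0 0 0;0 0 0 0 0 0 0;0 0 0 0 0 0 0'>/dev/null
python3 tgt.py 10
python3 - <<'E'
from snap import *
for n in("scene","top"):snap(n,8)
a=cv2.resize(cv2.imread("pics/scene8.png")[150:310,150:300],None,fx=3.2,fy=3.2); b=cv2.resize(cv2.imread("pics/top8.png")[170:270,350:430],None,fx=3.2,fy=3.2)
o=np.zeros((520,760,3),np.uint8); o[:a.shape[0],:a.shape[1]]=a; o[:b.shape[0],490:490+b.shape[1]]=b; cv2.imwrite("pics/c8.png",o)
E
```

```text
time: 13.2
eef_pos: [0.4482, -0.2673, 0.2996]
orientation: [0.015, 0.97, 0.063, -0.234]
ft_force: [-0.4, -0.1, -0.6]
grip_width: 0.021
t 13.7 pos [ 0.4482 -0.2671  0.2992] F [-0.2 -0.2  0.2] grip 0.0207 q [-0.13  0.52  0.74  1.26 -0.03  1.84 -0.84]
d [0.0149 0.0002 0.0097] w [-0.      0.      0.0001] deg 0.0
edge in slot frame mm [-7.82  0.22  0.06] ang err deg (slot xyz) [-0.  0.  0.] torque [ 0.07 -0.49 -0.02]
slot axes in tool: x [0.84  0.    0.542] y [ 0. -1.  0.] z [ 0.542  0.    -0.84 ]
```

View pics/c8.png

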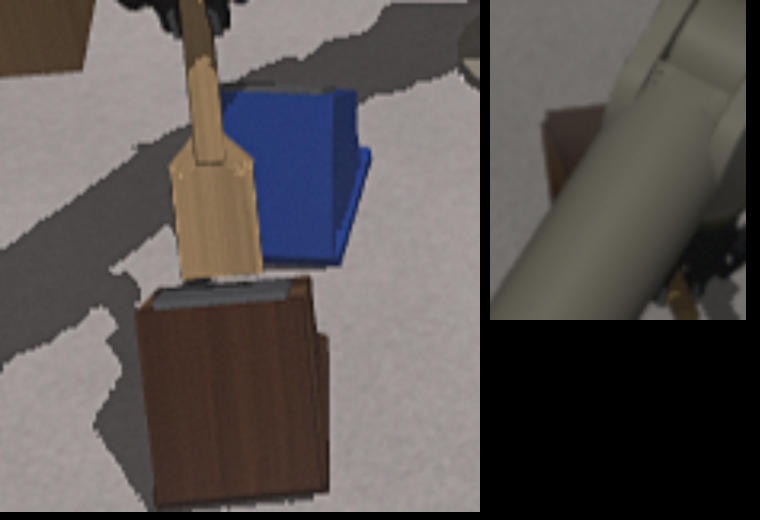

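The blade (lower end at (221,275) in this crop) sits just above the liner and is centred on it. I'll enter slowly and watch the force.

```bash
python3 -m handwheel '0 0.0017 0 0.0011 0 0 0;0 0.0034 0 0.0022 0 0 0;0 0.005 0 0.0033 0 0 0;0 0.0067 0 0.0043 0 0 0;0 0.0076 0 0.0049 0 0 0'; python3 -m handwheel '0 0.0008 0 0.0005 0 0 0;0 0.0017 0 0.0011 0 0 0;0 0.0017 0 0.0011 0 0 0'; python3 tgt.py 10;  python3 -m handwheel '0 0.0008 0 0.0005 0 0 0;0 0.0017 0 0.0011 0 0 0;0 0.0025 0 0.0016 0 0 0;0 0.0025 0 0.0016 0 0 0'; python3 tgt.py 10
```

```text
time: 14.3
eef_pos: [0.4528, -0.2664, 0.2911]
orientation: [0.015, 0.97, 0.064, -0.234]
ft_force: [0.0, 0.7, -1.0]
grip_width: 0.0208
time: 14.6
eef_pos: [0.4537, -0.2663, 0.2895]
orientation: [0.015, 0.97, 0.064, -0.234]
ft_force: [0.1, -0.4, -1.4]
grip_width: 0.0212
t 14.6 pos [ 0.4537 -0.2663  0.2895] F [ 0.1 -0.4 -1.4] grip 0.0212 q [-0.13  0.53  0.73  1.26 -0.04  1.83 -0.85]
d [0.0056 0.0002 0.0036] w [-0.0001  0.0001  0.0001] deg 0.0
edge in slot frame mm [3.37 0.27 0.01] ang err deg (slot xyz) [0.   0.01 0.01] torque [ 0.06 -0.52 -0.03]
slot axes in tool: x [0.84  0.    0.542] y [ 0. -1.  0.] z [ 0.542 -0.    -0.84 ]
time: 15.0
eef_pos: [0.4552, -0.2661, 0.2869]
orientation: [0.015, 0.97, 0.064, -0.234]
ft_force: [0.4, -0.1, -0.5]
grip_width: 0.0212
t 15.0 pos [ 0.4552 -0.2661  0.2869] F [ 0.4 -0.1 -0.5] grip 0.0212 q [-0.13  0.54  0.73  1.27 -0.04  1.83 -0.85]
d [0.003  0.0003 0.002 ] w [-0.0001  0.0002  0.0002] deg 0.0
edge in slot frame mm [6.36 0.31 0.  ] ang err deg (slot xyz) [-0.    0.01  0.01] torque [ 0.03 -0.53  0.  ]
slot axes in tool: x [0.84  0.    0.542] y [ 0. -1.  0.] z [ 0.542  0.    -0.84 ]
```

```bash
python3 -m handwheel '0 0.0017 0 0.0011 0 0 0;0 0.0034 0.0002 0.0022 0 0 0;0 0.005 0.0003 0.0033 0 0 0;0 0.0067 0.0003 0.0043 0 0 0;0 0.0084 0.0003 0.0054 0 0 0;0 0.0084 0.0003 0.0054 0 0 0'; python3 tgt.py 30;  python3 -m handwheel '0 0.0017 0 0.0011 0 0 0;0 0.0034 0 0.0022 0 0 0;0 0.005 0 0.0033 0 0 0;0 0.0067 0 0.0043 0 0 0;0 0.0084 0 0.0054 0 0 0;0 0.0084 0 0.0054 0 0 0'; python3 tgt.py 30
```

```text
time: 15.6
eef_pos: [0.4603, -0.2657, 0.2781]
orientation: [0.015, 0.97, 0.064, -0.234]
ft_force: [-0.4, 0.7, -1.3]
grip_width: 0.0211
t 15.6 pos [ 0.4603 -0.2657  0.2781] F [-0.4  0.7 -1.3] grip 0.0211 q [-0.13  0.55  0.73  1.26 -0.05  1.82 -0.85]
d [0.0113 0.     0.0073] w [-0.0002  0.0004  0.0003] deg 0.0
edge in slot frame mm [16.55  0.1  -0.07] ang err deg (slot xyz) [-0.    0.03  0.02] torque [ 0.06 -0.52 -0.02]
slot axes in tool: x [0.84  0.    0.542] y [ 0. -1.  0.] z [ 0.542  0.    -0.84 ]
time: 16.2
eef_pos: [0.4653, -0.265, 0.2694]
orientation: [0.015, 0.97, 0.064, -0.234]
ft_force: [-0.9, -0.1, -0.3]
grip_width: 0.0211
t 16.2 pos [ 0.4653 -0.265   0.2694] F [-0.9 -0.1 -0.3] grip 0.0211 q [-0.12  0.57  0.72  1.26 -0.06  1.81 -0.86]
d [0.0029 0.     0.0019] w [-0.0001  0.0004  0.0003] deg 0.0
edge in slot frame mm [26.54  0.1  -0.04] ang err deg (slot xyz) [-0.    0.02  0.02] torque [ 0.07 -0.5  -0.01]
slot axes in tool: x [0.84  0.    0.542] y [ 0. -1.  0.] z [ 0.542  0.    -0.84 ]
```

Sliding freely. I'll keep going to about 64 mm.

```bash
python3 -m handwheel '0 0.0017 0 0.0011 0 0 0;0 0.0034 0 0.0022 0 0 0;0 0.0059 0 0.0038 0 0 0;0 0.0084 0 0.0054 0 0 0;0 0.0109 0 0.007 0 0 0;0 0.0134 0 0.0087 0 0 0;0 0.0151 0 0.0098 0 0 0;0 0.0168 0 0.0108 0 0 0;0 0.0168 0 0.0108 0 0 0'; python3 tgt.py 60;  python3 -m handwheel '0 0.0017 0 0.0011 0 0 0;0 0.0034 0 0.0022 0 0 0;0 0.005 0 0.0033 0 0 0;0 0.0067 0 0.0043 0 0 0;0 0.0084 0 0.0054 0 0 0;0 0.0101 0 0.0065 0 0 0;0 0.0118 0 0.0076 0 0 0;0 0.0118 0 0.0076 0 0 0'; python3 tgt.py 70
```

```text
time: 17.1
eef_pos: [0.4752, -0.2637, 0.2522]
orientation: [0.015, 0.97, 0.064, -0.234]
ft_force: [0.1, -0.5, -0.4]
grip_width: 0.0204
t 17.1 pos [ 0.4752 -0.2637  0.2522] F [ 0.1 -0.5 -0.4] grip 0.0204 q [-0.12  0.59  0.71  1.26 -0.08  1.78 -0.87]
d [ 0.0114 -0.      0.0074] w [-0.0001  0.0004  0.0003] deg 0.0
edge in slot frame mm [4.644e+01 4.000e-02 1.000e-02] ang err deg (slot xyz) [-0.    0.02  0.02] torque [ 0.07 -0.57  0.01]
slot axes in tool: x [0.84  0.    0.542] y [ 0. -1.  0.] z [ 0.542  0.    -0.84 ]
time: 17.9
eef_pos: [0.4821, -0.2628, 0.24]
orientation: [0.015, 0.97, 0.064, -0.234]
ft_force: [1.0, -0.7, -0.2]
grip_width: 0.021
t 17.9 pos [ 0.4821 -0.2628  0.24  ] F [ 1.  -0.7 -0.2] grip 0.021 q [-0.12  0.61  0.71  1.26 -0.09  1.77 -0.87]
d [0.0079 0.0001 0.0052] w [-0.0001  0.0004  0.0004] deg 0.0
edge in slot frame mm [60.52  0.13 -0.  ] ang err deg (slot xyz) [-0.    0.02  0.02] torque [ 0.03 -0.52  0.02]
slot axes in tool: x [0.84  0.    0.542] y [ 0. -1.  0.] z [ 0.542  0.    -0.84 ]
```

Now 1 mm steps to feel for the floor.

```bash
python3 -m handwheel '0 0.0017 0 0.0011 0 0 0;0 0.0034 0 0.0022 0 0 0;0 0.005 0 0.0033 0 0 0;0 0.0059 0 0.0038 0 0 0'|sed -n '2p;4p'; python3 tgt.py 70|grep edge
python3 -m handwheel '0 0.0008 0 0.0005 0 0 0;0 0.0008 0 0.0005 0 0 0'|sed -n '4p'; python3 tgt.py 70|grep edge
```

```text
eef_pos: [0.4856, -0.2624, 0.234]
ft_force: [0.4, -0.2, -0.9]
edge in slot frame mm [6.745e+01 5.000e-02 1.000e-01] ang err deg (slot xyz) [-0.    0.01  0.01] torque [ 0.14 -0.45  0.01]
ft_force: [-0.3, 0.9, -1.3]
edge in slot frame mm [ 6.825e+01 -4.000e-02  1.000e-01] ang err deg (slot xyz) [0.   0.01 0.01] torque [ 0.02 -0.51 -0.06]
```

```bash
python3 -m handwheel '0 0.0008 0 0.0005 0 0 0;0 0.0008 0 0.0005 0 0 0'|sed -n '4p'; python3 tgt.py 70|grep edge
```

```text
ft_force: [-0.8, 0.9, -1.9]
edge in slot frame mm [69.16 -0.08  0.18] ang err deg (slot xyz) [0. 0. 0.] torque [ 0.08 -0.48 -0.01]
```

```bash
python3 -m handwheel '0 0.0005 0 0.0003 0 0 0;0 0.0005 0 0.0003 0 0 0'|sed -n '4p'; python3 tgt.py 70|grep edge
python3 -m handwheel '0 0.0005 0 0.0003 0 0 0;0 0.0005 0 0.0003 0 0 0'|sed -n '4p'; python3 tgt.py 70|grep edge
```

```text
ft_force: [0.2, -0.1, -0.3]
edge in slot frame mm [69.71 -0.08  0.24] ang err deg (slot xyz) [-0.  0.  0.] torque [ 0.07 -0.57  0.05]
ft_force: [0.5, -0.7, -1.5]
edge in slot frame mm [70.32 -0.09  0.21] ang err deg (slot xyz) [-0.    0.01  0.  ] torque [ 0.1  -0.48  0.01]
```

```bash
python3 -m handwheel '0 0.0005 0 0.0003 0 0 0;0 0.0005 0 0.0003 0 0 0'|sed -n '4p'; python3 tgt.py 70|grep edge
```

```text
ft_force: [-1.3, -0.1, -0.5]
edge in slot frame mm [ 7.092e+01 -5.000e-02  2.200e-01] ang err deg (slot xyz) [0.   0.01 0.01] torque [ 0.08 -0.51 -0.06]
```

```bash
for i in 1; do python3 -m handwheel '0 0.0005 0 0.0003 0 0 0;0 0.0005 0 0.0003 0 0 0'|sed -n '4p'; python3 tgt.py 70|grep edge; done
python3 -m handwheel '0 0.0005 0 0.0003 0 0 0;0 0.0005 0 0.0003 0 0 0'|sed -n '4p'; python3 tgt.py 70|grep edge
```

```text
ft_force: [0.6, 0.1, -1.2]
edge in slot frame mm [ 7.15e+01 -5.00e-02  2.50e-01] ang err deg (slot xyz) [-0.    0.01  0.01] torque [ 0.11 -0.48  0.04]
ft_force: [-1.3, 0.1, 0.3]
edge in slot frame mm [71.82 -0.23  0.17] ang err deg (slot xyz) [ 0.01  0.02 -0.01] torque [ 0.08 -0.24  0.02]
```

```bash
python3 -m handwheel '0 0.0005 0 0.0003 0 0 0;0 0.0005 0 0.0003 0 0 0'|sed -n '4p'; python3 tgt.py 70|grep edge
```

```text
ft_force: [-3.5, -1.2, 4.5]
edge in slot frame mm [71.91 -0.55  0.09] ang err deg (slot xyz) [ 0.02  0.03 -0.04] torque [0.09 0.59 0.07]
```

```bash
python3 -m handwheel '0 0.0005 0 0.0003 0 0 0;0 0.0005 0 0.0003 0 0 0'|sed -n '4p'; python3 tgt.py 70|grep edge
```

```text
ft_force: [-4.2, 0.4, 7.7]
edge in slot frame mm [71.97 -0.74  0.  ] ang err deg (slot xyz) [ 0.04  0.05 -0.06] torque [0.13 1.16 0.09]
```

```bash
python3 -m handwheel '0 -0.0006 0 -0.0004 0 0 0;0 -0.0006 0 -0.0004 0 0 0;0 -0.0006 0 -0.0004 0 0 0'|sed -n '4p'; python3 tgt.py 70|grep edge
python3 - <<'E'
from snap import *
for n in("scene","wrist"): snap(n,9)
E
```

```text
ft_force: [-1.9, -0.1, 6.5]
edge in slot frame mm [71.93 -0.47  0.17] ang err deg (slot xyz) [ 0.02  0.02 -0.03] torque [0.04 0.75 0.12]
```

View pics/scene9.png

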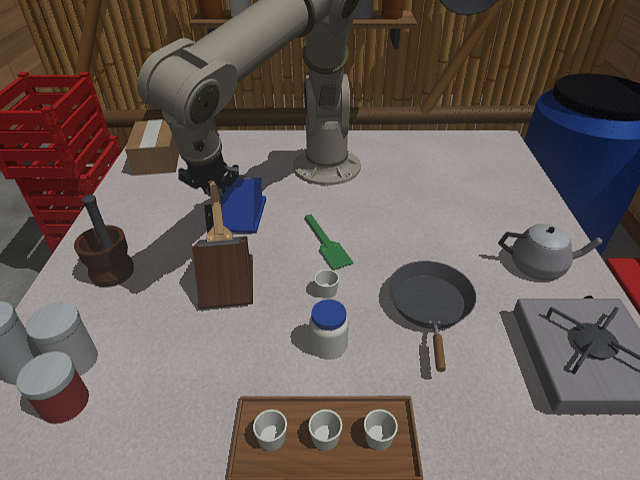

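The paddle stands in the slot at (215,215) in the scene view, with the blade inside up to the shoulders. I release and retreat.

```bash
python3 -m handwheel '0.28 0 0 0 0 0 0;0.32 0 0 0 0 0 0;0.4 0 0 0 0 0 0;0.5 0 0 0 0 0 0;0.6 0 0 0 0 0 0;0.7 0 0 0 0 0 0;0.7 0 0 0 0 0 0;0.7 0 0 0 0 0 0'; 
python3 -m handwheel '0.7 0 0 -0.01 0 0 0;0.7 0 0 -0.03 0 0 0;0.7 0 0 -0.06 0 0 0;0.7 0 0 -0.09 0 0 0;0.7 0 0 -0.12 0 0 0;0.7 0 0 -0.14 0 0 0;0.7 0 0 -0.14 0 0 0;0.7 0 0 -0.14 0 0 0;0.7 0 0 -0.14 0 0 0'
python3 - <<'E'
from snap import *
for n in("scene","top","wrist"): snap(n,10)
E
```

```text
time: 21.3
eef_pos: [0.4883, -0.2621, 0.2298]
orientation: [0.015, 0.97, 0.064, -0.234]
ft_force: [-0.8, 0.3, 0.5]
grip_width: 0.0595
time: 22.2
eef_pos: [0.543, -0.2529, 0.3434]
orientation: [0.019, 0.971, 0.065, -0.229]
ft_force: [0.3, -0.4, 0.5]
grip_width: 0.0595
```

View pics/scene10.png

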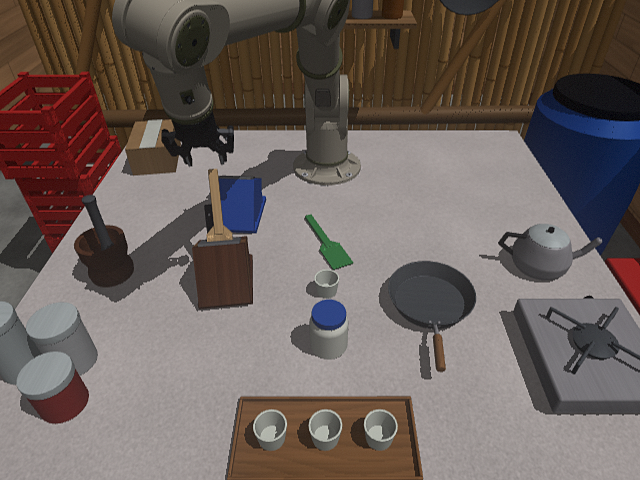

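View pics/wrist10.png

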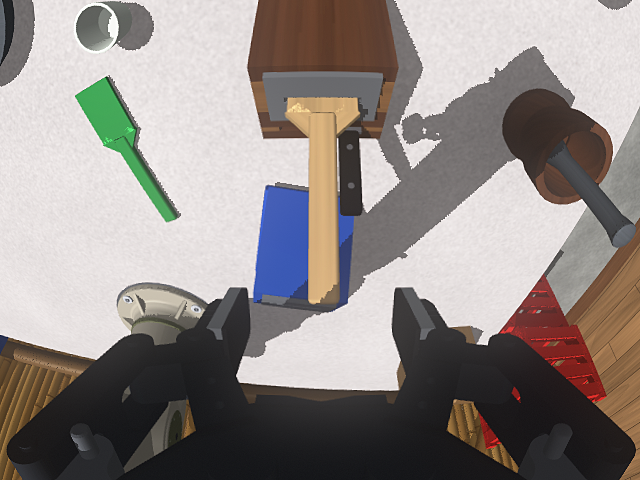

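The paddle stands in the wide slot (blade at (322,100), handle end at (323,300) in the wrist view), the knife is in place at (350,175), and the gripper is clear. I'll do one numeric check.

Run:
```python
from d import *
im,P=cloud("wrist",10); Q=(P-MOUTH)@S*1e3
for v in range(250,306,6): print(v,Q[v,323].round(1))
for v in (60,72,75,80,85,90,92,94): print("lip",v,Q[v,275].round(1),Q[v,371].round(1))
print("blade rows",[Q[v,u].round(1).tolist() for u,v in((295,100),(322,100),(352,100),(300,104),(345,104))])
hh=Q[120:285,314:330].reshape(-1,3); hh=hh[~np.isnan(hh[:,0])]; c=hh.mean(0); vt=np.linalg.svd(hh-c,full_matrices=False)[2]; print("axis in slot frame",vt[0],"n",vt[2])
a=cv2.imread("pics/scene0.png").astype(int); b=cv2.imread("pics/scene10.png").astype(int); d=np.abs(a-b).max(2)>40
for nm,(x0,y0,x1,y1) in dict(kettle=(498,220,602,282),jar=(305,298,352,360),mortar=(74,192,134,288),cup=(312,268,342,300),block=(190,245,256,310)).items(): print(nm,d[y0:y1,x0:x1].mean().round(4))
```

```text
250 [-133.2   -0.4    1.1]
256 [-137.3   -0.4    0.2]
262 [-141.7   -0.4    0.3]
268 [-146.    -0.3    0.3]
274 [-150.2   -0.3    0.2]
280 [-154.5   -0.3    0.2]
286 [-158.8   -0.2    0.8]
292 [-162.9   -0.2    0.4]
298 [-167.1   -0.2    0.4]
304 [-141.4   -3.3 -220.4]
lip 60 [12.1 37.  37.7] [ 12.7 -39.2  37.5]
lip 72 [ 5.6 37.3 30.1] [  7.  -39.7  29.1]
lip 75 [ 1.9 37.  30.5] [  3.3 -39.4  29.5]
lip 80 [ 0.7 37.4 25.8] [  0.6 -39.5  26.3]
lip 85 [ 0.1 37.9 20.2] [ -0.3 -40.1  21. ]
lip 90 [ 0.1 38.5 13.9] [  0.7 -41.1  13.5]
lip 92 [-0.8 38.5 12.3] [  0.3 -41.3  11.3]
lip 94 [ 0.2 39.   8.5] [  0.7 -41.7   8.2]
blade rows [[-2.6, 22.3, 3.2], [-2.2, -0.5, 2.4], [-1.0, -26.0, 1.4], [-6.3, 18.0, 2.1], [-5.2, -19.9, 0.9]]
axis in slot frame [-0.99955079  0.00501344 -0.02954811] n [-0.02954084  0.00151685  0.99956242]
kettle 0.0
jar 0.0
mortar 0.041
cup 0.0
block 0.004
```

```bash
python3 -c "
from station import ctrl
s=ctrl.observe();print(s['time'],abs(s['qvel']).max(),s['ft_force']); print(ctrl.sign_off())"
```

```text
22.35 0.005702899421809244 [ 0.53336832 -0.73834056 -1.21778755]
the job is handed in; nothing more can be done
None
```

The wooden paddle is out of the pan and standing blade first in the liner's wide slot, and I handed the job in at 22.35 s. I found the slot with the wrist camera, slid the paddle down without side contact, felt the floor at about 9 N, backed off slightly, opened the gripper and pulled clear.

- **Seating:** in the last views the handle end is about 170 mm above the slot mouth along its axis, as expected for a paddle resting on the bottom. It leans about 1.7° within the slot's play.
- **Liner:** its rear edge measured about 30 mm behind the slot centre, so it had not moved.
- **Other things:** kettle, jar and cup show no change between the first and last scene pictures, and the knife is still in its slot. The mortar's area differs by about 4% of pixels. I put that down to the arm's shadow and did not check it separately.
- **Disagreements:** the floor was felt at 71.8 mm instead of the nominal 70 mm, within the error of my estimate of the blade end. The wrist-camera estimates of the slot's position across its width varied by about 0.5 mm while the arm was still swinging. I used the reading taken after it settled.

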